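# Move the tray divider to the middle grooves and sort the hardware tray

## Task

Make two bays in the hardware tray. Take the screw jar, the screw box and the wax tin out and stand them all on the rubber mat, then lift the divider board out of the grooves at the back and slide it down into the middle grooves until it sits fully home on the tray floor. Then put the three back, standing on the tray floor: behind the divider the jar on the robot's left and the box on its right, in front of the divider (the robot's side) the tin; keep all three upright throughout and leave the tape measure and the screwdriver lying where they are.

Things in the scene. Friction and masses are not known exactly. Their poses are not given: they have to be found in the camera images.
- tray: Fixed open plywood tray, 270 mm square, 250 inside, 50 high, floor 8 thick. Origin: centre of underside; x points to its back (away from the robot, within 0.25 rad), y left. Cleats on the inner left and right walls (y = +-125) form 3 vertical groove pairs at x = -110, 0, +110 mm, 12 wide (x), 12 deep (y), up to 36 above the floor, mouths flared to 21 in the top 8. A board in a pair spans left to right.
- divider: Loose dark wooden board, 9 mm thick (x), 244 long (y), 42 high, with a grip tab in the middle of its top edge, 60 long, 9 thick, reaching 78 above the lower edge; 100 g. Origin: middle of lower edge, z up. Starts in the tray's back grooves on the tray floor, axes parallel to the tray's. Fully home, its origin is 8 mm above the tray's and its shoulders flush with the walls. Slides freely.
- jar: Clear round jar of screws with black lid, 50 mm diameter, 90 tall, 150 to 310 g. Origin: centre of underside, z up. At the start jar, box and tin stand on the tray floor (8 mm above the bench) in a row across the middle grooves, about 70 mm apart from left to right, in any order.
- box: Upright cardboard screw box with blank paper label, 42 mm (its x) by 52 mm (its y), 74 mm tall, about 175 to 350 g. Origin: centre of its underside, z up. At the start its x axis is within 0.2 rad of the tray's x axis.
- tin: Low round metal wax tin with a grey band, 60 mm diameter, 54 mm tall, about 140 to 280 g. Origin: centre of its underside, z up.
- mat: Dark rubber bench mat, the side area, fixed, 200 mm (its x) by 300 mm (its y), 4 mm thick. Origin: centre of its underside, on the bench. Its x axis points away from the robot (yaw within 0.25 rad). Its front half (x below 0) is free; the tape measure lies on its back half.
- tape: Grey tape measure lying flat on the back half of the mat, 62 x 62 mm, 35 mm tall. Origin: centre of its underside. Leave it where it is.
- screwdriver: Screwdriver 190 mm long with a wooden handle, lying on the bench between the tray and the mat. Origin: about its middle, on the bench; x along the blade. Leave it where it is.
Mind the look-alikes: they are no part of the job. What is shaped like the tin but blue or yellow is not meant.

How it is judged:
By the outcome, as a careful person would: the job done as asked, in the order asked, and still so for the second after the job is handed in, with the robot touching nothing.
It also fails if it takes over 144 s, if anything falls off the work surface, if the arm or the gripper's body presses on something with over 40 N, if the wrist force passes 120 N, or if a joint passes its speed limit or range.

## Robot

A 6-joint arm with a two-finger parallel gripper is mounted at the origin on the work surface. World frame = base frame: x ahead of the robot, y to its left, z up, the work surface at z = 0. Lengths are in m, angles in rad, forces in N, time in s.
With the tool pointing down it reaches from about 0.375 to 0.975 m from the base axis. Payload 3.8 kg.
Tool frame: the origin (TCP) lies at the very end of the fingers, on their centre line; the grasp point (between the pads) lies 19 mm behind it; z points along the fingers, y is the direction in which the jaws open and shut (so a half turn about z gives the same grasp; the last joint's range is limited). The gripper opens to 88 mm and grips with 3 to 60 N. Pads are 18 mm wide; open, the fingers measure 123 mm over their backs; the gripper's body (75 mm by 187 mm) begins 45 mm behind the grasp point.
Start: joints at [-1.319, 0.264, 1.604, -0, 1.274, -0.037], TCP at [0.192, -0.647, 0.239] pointing down, gripper open.
Joint ranges: [-2.63, 2.63], [-0.94, 2.18], [0.31, 2.57], [-1.31, 4.45], [0, 2.66], [-2.55, 2.55]. Speed limits (rad/s): [2.57, 2.57, 3.14, 3.14, 3.14, 3.14].

## Interface

Orientations are given as a 3x3 rotation matrix whose columns are the frame's x, y, z axes.
In Python, from plant import monitor, vision, job gives the robot as it stands.
- The arm moves only by the tool step_arm, never from a script. Its argument "motion" is a list of rows, each an object of numbers: "x", "y", "z": the shift along the tool's x, y, z in mm; "rx", "ry", "rz": the turn, a rotation vector about the tool's x, y, z in degrees; "claw": the closure, from -1 (fully open) to 1 (shut). In form: [{"x": .., "y": .., "z": .., "rx": .., "ry": .., "rz": .., "claw": ..}, ...]. A call has 1 to 10 rows; each row is the pose to reach, as a shift and turn from the pose commanded when the call began, along the tool's axes at that moment; what a row does not reach only later rows make up. A row lasts 1/10 s, in which the tool goes at most 50 mm and 8.59 degrees, less where a joint would pass 70% of its speed; a pose out of reach is approached as far as the arm can. A call with a gripper value outside its range is refused whole. The fingers move at their own pace and stop on an object; the grip force is fixed at half the most. Time passes only in rows, so rows that repeat a pose let the fingers close. It gives the time, the measured TCP pose, the force and the opening at its end, in the units of the state.
- monitor.observe(): the state, without advancing time (a new reading comes with each control period).
- vision.grab_frame(name): name is "scene" or "top" or "wrist"; returns a dict with "img" (420x560x3 uint8, blue, green, red), "range_z" (420x560 float32, m along the optical axis (not along the pixel's ray), 0 where there is no reading), "mtx" (3x3 intrinsics, pixels), "rvec" (rotation vector, rad) and "tvec" (3), from world to camera coordinates, as OpenCV has them; the wrist camera has in their place "mount" (4x4, takes a point from camera to tool coordinates, whose origin is the TCP and whose axes are the flange's). Camera axes: x right, y down, z forward; pixel columns grow to the right and rows downward; lengths in m; the calibration is good to about 2 mm. A picture is of the moment at which its call begins: read the wrist's pose just before it.
- job.finish_job(): hands the job in, once; it reports no verdict.
Trained networks look in a picture, given as the dict that the camera call returned (one of the last four; its "shot" number tells which), for a name from the list of things; names that differ only in an ending like _2 or _b are one class to them, and where a whole thing is asked for, a point or a joint stands for the part that bears it (a point fixed in the world has none). Each returns a list of dicts, best first, with "confidence" (0 to 1); they miss things now and then, are a little off and sometimes report something else, mostly with a low value. They report only what shows in the picture. A call takes as long as a camera call. They do not tell look-alikes from the thing itself.
- vision.boxes_of(query, picture): "box" ([centre column, centre row, width, height] in pixels, round what is visible of it).
- vision.silhouettes(query, picture): "region" (420x560 bool, what is visible of it) and "box" ([centre column, centre row, width, height] in pixels, round what is visible of it).
The state is a dict: "time_s": time; "joints": joint angles; "joint_vel": joint speeds; "joint_efforts": joint torques, N m; "eef_pos": TCP position; "tcp_rot": TCP orientation; "force": force on the tool from outside, world axes, zero at the start; "torque": the same for the moment, N m; "width": finger opening in m.
Only numpy, scipy, OpenCV 4.12 (cv2) and the standard library are available. Lean on these libraries where they do the work, as an engineer would, in place of code of your own. Each camera call takes 0.05 s, during which the arm holds its last target.

## Working session

There is one attempt and no reset: what is moved stays moved. The work goes in short steps, Python scripts to look and compute and a tool call to move; the robot and the scene stay as the last step left them, time stands still between calls to the robot, and variables do not carry over. Pictures are saved under pics/ and viewed, and the job is handed in when it is done.

Besides the shell and the picture viewer there is one more tool, called after "Call:" by a JSON object that holds its "method" and its "body". step_arm: Moves the arm, as the interface text tells. Its arguments: {"type":"object","properties":{"motion":{"type":"array","items":{"type":"object","properties":{"x":{"type":"number"},"y":{"type":"number"},"z":{"type":"number"},"rx":{"type":"number"},"ry":{"type":"number"},"rz":{"type":"number"},"claw":{"type":"number"}}}}},"required":["motion"]}

```bash
ls; mkdir -p pics; python3 - <<'E'
from plant import monitor, vision, job
import cv2
s=monitor.observe(); print(s)
for n in ["scene","top"]:
    p=vision.grab_frame(n); cv2.imwrite(f"pics/{n}0.png",p["img"]); print(n,p["mtx"],p["rvec"],p["tvec"],p["shot"])
E
```

```text
pics
{'time_s': 0.0, 'joints': array([-1.31892021e+00,  2.64745663e-01,  1.60533040e+00,  3.83401330e-05,
        1.27370065e+00, -3.69614241e-02]), 'joint_vel': array([ 5.58074048e-04, -7.96323084e-04, -2.46029049e-03, -3.28318638e-05,
       -1.04169497e-03, -3.21431860e-03]), 'joint_efforts': array([-1.45840706e-03, -5.02120757e+01, -3.56876636e+01,  7.28217862e-02,
        2.91031640e-02, -1.67224725e-04]), 'eef_pos': array([ 0.19206364, -0.64637688,  0.2374166 ]), 'tcp_rot': array([[ 9.58578873e-01,  2.84826764e-01, -5.08808938e-04],
       [ 2.84827194e-01, -9.58576526e-01,  2.12427551e-03],
       [ 1.17318215e-04, -2.18120824e-03, -9.99997614e-01]]), 'force': array([ 0.89637059, -0.59544326, -0.68461126]), 'torque': array([-0.02564021, -0.00351114,  0.08715283]), 'width': 0.08790399653996663}
scene [[514.2141037    0.         278.65523551]
 [  0.         514.2141037  211.1509316 ]
 [  0.           0.           1.        ]] [ 2.15376223  0.9818479  -0.45282595] [-0.37115517 -0.14324801  1.62910623] 1
top [[416.51541186   0.         282.51464087]
 [  0.         416.51541186 199.72035341]
 [  0.           0.           1.        ]] [ 2.14512322 -2.17882415  0.10570576] [0.09682318 0.42544818 0.95325597] 2
```

View pics/scene0.png

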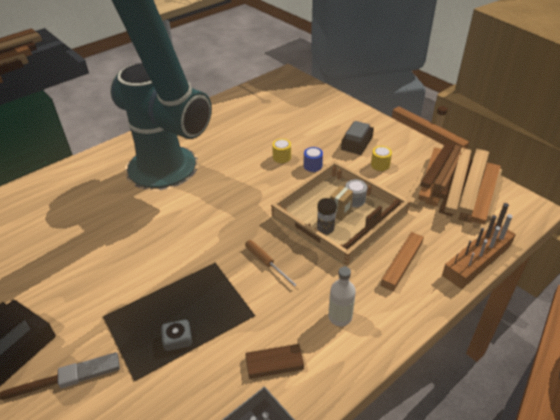

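View pics/top0.png

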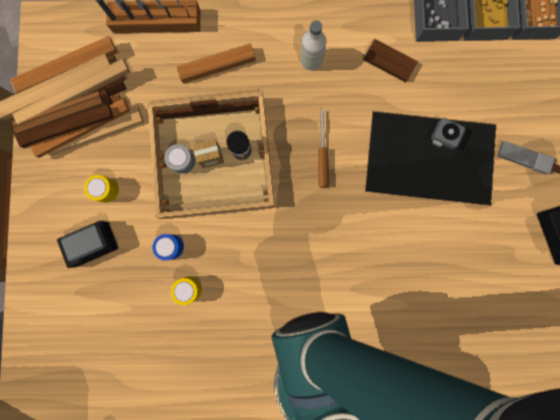

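The scene view shows the tray at about (340,212), the mat at (180,318) with the tape at (177,333), and the screwdriver at (270,263). In the top view (image up is +x, left is +y):
- **Parts to move:** the tin is at (178,158), the box at (206,152) and the jar at (238,145).
- **Divider:** its tab is at (207,104).
- **Look-alikes:** yellow (98,188), blue (168,247) and yellow (185,291). These are outside the tray, so they're not meant.

```bash
cat > h.py <<'E'
from plant import monitor, vision, job
import cv2, numpy as np
def ext(p,s=None):
    """camera->world R,t"""
    if "mount" in p:
        T=np.eye(4);T[:3,:3]=s["tcp_rot"];T[:3,3]=s["eef_pos"];T=T@p["mount"];return T[:3,:3],T[:3,3]
    R=cv2.Rodrigues(np.array(p["rvec"],float))[0];return R.T,-R.T@np.array(p["tvec"]).ravel()
def cloud(p,s=None):
    R,t=ext(p,s);K=p["mtx"];v,u=np.mgrid[:420,:560];z=p["range_z"]
    c=np.stack([(u-K[0,2])/K[0,0]*z,(v-K[1,2])/K[1,1]*z,z],-1)
    w=c@R.T+t; w[z<=0]=np.nan; return w
def proj(p,X,s=None):
    R,t=ext(p,s);c=(np.atleast_2d(X)-t)@R;K=p["mtx"];return np.c_[c[:,0]/c[:,2]*K[0,0]+K[0,2],c[:,1]/c[:,2]*K[1,1]+K[1,2]]
E
python3 - <<'E'
from h import *
p=vision.grab_frame("top");w=cloud(p)
np.set_printoptions(precision=4,suppress=True)
print("cam",ext(p)[1])
b=w[250:300,330:400].reshape(-1,3);print("bench z",np.nanmean(b[:,2]))
for n in ["tray","divider","jar","box","tin","mat","tape","screwdriver"]:
    for d in vision.silhouettes(n,p)[:4]:
        m=d["region"]&np.isfinite(w[...,2]);q=w[m]
        if len(q)<5: continue
        zt=np.percentile(q[:,2],95);t=q[q[:,2]>zt-0.006]
        print(n,round(d["confidence"],2),np.round(d["box"],0),"n",len(q),"ztop",round(zt,4),"top ctr",np.median(t,0),(np.percentile(t,2,axis=0)+np.percentile(t,98,axis=0))[:2]/2, "rect",[np.round(a,4) for a in cv2.minAreaRect(t[:,:2].astype(np.float32)*1000)])
E
```

```text
cam [0.3226 0.082  0.9941]
bench z 0.000241349302845872
tray 0.84 [210. 156. 129. 126.] n 10741 ztop 0.0517 top ctr [0.5326 0.2556 0.0505] [0.5353 0.2565] rect [array([535.6123, 257.5178]), array([272.0639, 270.6483]), np.float64(4.9942)]
divider 0.79 [206. 110. 104.  15.] n 1116 ztop 0.0867 top ctr [0.6439 0.2675 0.0864] [0.6443 0.2667] rect [array([644.6537, 266.2588]), array([ 9.7512, 58.4371]), np.float64(5.3075)]
divider 0.66 [179. 160.  29.  32.] n 682 ztop 0.0656 top ctr [0.5257 0.3285 0.0631] [0.5257 0.3282] rect [array([525.9424, 328.1659]), array([57.3863, 58.6272]), np.float64(86.7412)]
jar 0.92 [238. 144.  26.  26.] n 520 ztop 0.101 top ctr [0.5499 0.1875 0.0987] [0.5496 0.1875] rect [array([549.1684, 187.6188]), array([47.4085, 48.3945]), np.float64(0.0361)]
jar 0.25 [432. 158. 128.  90.] n 9334 ztop 0.0075 top ctr [ 0.5175 -0.2574  0.0047] [ 0.5255 -0.2674] rect [array([ 526.9387, -268.2003]), array([301.8308, 200.7466]), np.float64(82.5839)]
box 0.62 [211. 152.  31.  26.] n 665 ztop 0.0851 top ctr [0.5347 0.2598 0.0827] [0.534  0.2599] rect [array([534.2606, 259.7599])
[... 638 characters left out ...]
p ctr [ 0.5183 -0.2573  0.0047] [ 0.5265 -0.2678] rect [array([ 527.0304, -268.598 ]), array([302.5959, 201.0312]), np.float64(82.5839)]
mat 0.83 [432. 158. 130.  92.] n 9358 ztop 0.0075 top ctr [ 0.5177 -0.2567  0.0047] [ 0.5261 -0.2678] rect [array([ 526.43 , -268.525]), array([302.7977, 202.2309]), np.float64(83.237)]
tape 0.65 [449. 133.  30.  28.] n 716 ztop 0.0414 top ctr [ 0.5786 -0.3034  0.0384] [ 0.5789 -0.3038] rect [array([ 579.691 , -304.0889]), array([59.6791, 52.6983]), np.float64(62.2204)]
screwdriver 0.79 [321. 149.  12.  77.] n 446 ztop 0.028 top ctr [ 0.5016 -0.0076  0.0247] [ 0.5041 -0.0076] rect [array([504.2631,  -7.8419]), array([21.3803, 93.6361]), np.float64(88.4965)]
```

```bash
cat >> h.py <<'E'
np.set_printoptions(precision=4,suppress=True)
from scipy.spatial.transform import Rotation as Rn
def Rt(t):
    t=np.radians(t);c,s=np.cos(t),np.sin(t);return np.array([[c,s,0],[s,-c,0],[0,0,-1.]])
def delta(s,pts):
    """world targets (x,y,z,yaw of tool x in deg) -> tool-frame rows (mm,deg)"""
    R=s["tcp_rot"]
    for x,y,z,t in pts:
        d=R.T@(np.array([x,y,z])-s["eef_pos"])*1000; r=np.degrees(Rn.from_matrix(R.T@Rt(t)).as_rotvec())
        print((x,y,z,t),"-> xyz",np.round(d,1),"r",np.round(r,2))
E
python3 - <<'E'
from h import *
delta(monitor.observe(),[(0.45,-0.25,0.3,55),(0.5,0.25,0.33,95)])
E
```

```text
(0.45, -0.25, 0.3, 55) -> xyz [ 360.2 -307.2  -61.3] r [ -0.    -0.   -38.45]
(0.5, 0.25, 0.33, 95) -> xyz [ 550.5 -772.2  -91.3] r [  0.    -0.   -78.45]
```

Call:
{"method": "step_arm", "body": {"motion": [{"x": 36,"y": -31,"z": -6,"rz": -4},{"x": 72,"y": -61,"z": -12,"rz": -8},{"x": 108,"y": -92,"z": -18,"rz": -12},{"x": 144,"y": -123,"z": -25,"rz": -16},{"x": 180,"y": -154,"z": -31,"rz": -20},{"x": 216,"y": -184,"z": -37,"rz": -24},{"x": 252,"y": -215,"z": -43,"rz": -28},{"x": 288,"y": -246,"z": -49,"rz": -32},{"x": 324,"y": -276,"z": -55,"rz": -36},{"x": 360,"y": -307,"z": -61,"rz": -38.5}]}}

```text
validation failed for argument at $.mo...
```

```bash
python3 - <<'E'
from h import *
s=monitor.observe();print(s["eef_pos"],s["tcp_rot"],s["time_s"])
delta(s,[(0.5,0.25,0.33,95)])
E
```

```text
[ 0.1922 -0.647   0.2387] [[ 0.9586  0.2848  0.    ]
 [ 0.2848 -0.9586  0.    ]
 [ 0.     -0.     -1.    ]] 0.55
(0.5, 0.25, 0.33, 95) -> xyz [ 550.5 -772.2  -91.3] r [  0.    -0.   -78.45]
```

Call:
{"method": "step_arm", "body": {"motion": [{"x": 36,"y": -31,"z": -6,"rx": 0,"ry": 0,"rz": -4,"claw": -1},{"x": 72,"y": -61,"z": -12,"rx": 0,"ry": 0,"rz": -8,"claw": -1},{"x": 108,"y": -92,"z": -18,"rx": 0,"ry": 0,"rz": -12,"claw": -1},{"x": 144,"y": -123,"z": -25,"rx": 0,"ry": 0,"rz": -16,"claw": -1},{"x": 180,"y": -154,"z": -31,"rx": 0,"ry": 0,"rz": -20,"claw": -1},{"x": 216,"y": -184,"z": -37,"rx": 0,"ry": 0,"rz": -24,"claw": -1},{"x": 252,"y": -215,"z": -43,"rx": 0,"ry": 0,"rz": -28,"claw": -1},{"x": 288,"y": -246,"z": -49,"rx": 0,"ry": 0,"rz": -32,"claw": -1},{"x": 324,"y": -276,"z": -55,"rx": 0,"ry": 0,"rz": -36,"claw": -1},{"x": 360,"y": -307,"z": -61,"rx": 0,"ry": 0,"rz": -38.5,"claw": -1}]}}

```text
time_s: 1.55
eef_pos: [0.4507, -0.2486, 0.3004]
tcp_rot: [[0.571, 0.821, 0.001], [0.821, -0.571, -0.001], [0.0, 0.001, -1.0]]
force: [0.9, 0.1, -0.8]
width: 0.0886
```

```bash
python3 - <<'E'
from h import *
s=monitor.observe();print(s["eef_pos"],s["tcp_rot"],s["time_s"])
delta(s,[(0.5,0.25,0.33,95)])
E
```

```text
[ 0.4507 -0.2486  0.3004] [[ 0.5711  0.8208  0.001 ]
 [ 0.8208 -0.5711 -0.0006]
 [ 0.0001  0.0012 -1.    ]] 1.55
(0.5, 0.25, 0.33, 95) -> xyz [ 437.4 -244.2  -29.8] r [  0.07   0.02 -39.83]
```

Call:
{"method": "step_arm", "body": {"motion": [{"x": 44,"y": -24,"z": -3,"rx": 0,"ry": 0,"rz": -4,"claw": -1},{"x": 88,"y": -49,"z": -6,"rx": 0,"ry": 0,"rz": -8,"claw": -1},{"x": 131,"y": -73,"z": -9,"rx": 0,"ry": 0,"rz": -12,"claw": -1},{"x": 175,"y": -98,"z": -12,"rx": 0,"ry": 0,"rz": -16,"claw": -1},{"x": 219,"y": -122,"z": -15,"rx": 0,"ry": 0,"rz": -20,"claw": -1},{"x": 262,"y": -146,"z": -18,"rx": 0,"ry": 0,"rz": -24,"claw": -1},{"x": 306,"y": -171,"z": -21,"rx": 0,"ry": 0,"rz": -28,"claw": -1},{"x": 350,"y": -195,"z": -24,"rx": 0,"ry": 0,"rz": -32,"claw": -1},{"x": 394,"y": -220,"z": -27,"rx": 0,"ry": 0,"rz": -36,"claw": -1},{"x": 437,"y": -244,"z": -30,"rx": 0,"ry": 0,"rz": -39.8,"claw": -1}]}}

```text
time_s: 2.55
eef_pos: [0.4999, 0.2485, 0.3302]
tcp_rot: [[-0.088, 0.996, 0.001], [0.996, 0.088, 0.0], [0.0, 0.001, -1.0]]
force: [0.9, -0.1, -0.4]
width: 0.0883
```

```bash
python3 - <<'E'
from h import *
s=monitor.observe();p=vision.grab_frame("wrist");s=monitor.observe()
print(p["mount"])
w=cloud(p,s);cv2.imwrite("pics/w1.png",p["img"])
print(s["eef_pos"],s["time_s"])
for n in ["tray","divider","jar","box","tin"]:
    for d in vision.silhouettes(n,p)[:3]:
        m=d["region"]&np.isfinite(w[...,2]);q=w[m]
        if len(q)<5: continue
        zt=np.percentile(q[:,2],95);t=q[q[:,2]>zt-0.006]
        print(n,round(d["confidence"],2),np.round(d["box"],0),"n",len(q),"ztop",round(zt,4),"rect",[np.round(a,1) for a in cv2.minAreaRect(t[:,:2].astype(np.float32)*1000)])
E
```

```text
[[-0.     -0.9493 -0.3144  0.0817]
 [ 1.     -0.     -0.      0.0004]
 [ 0.     -0.3144  0.9493 -0.1457]
 [ 0.      0.      0.      1.    ]]
[0.5002 0.2555 0.3302] 2.6
tray 0.86 [309. 155. 231. 212.] n 34884 ztop 0.0505 rect [array([534.3, 265.6]), array([271. , 271.2]), np.float64(5.4)]
tray 0.29 [307. 104.  49.  55.] n 2096 ztop 0.0642 rect [array([524.1, 337.3]), array([58.4, 57.7]), np.float64(5.4)]
divider 0.59 [389. 155.  34. 184.] n 3573 ztop 0.0857 rect [array([643.5, 276.1]), array([ 9.5, 58.6]), np.float64(5.5)]
jar 0.88 [313. 221.  47.  54.] n 1865 ztop 0.0982 rect [array([549.9, 196.8]), array([50. , 49.3]), np.float64(63.7)]
box 0.87 [307. 165.  40.  56.] n 1767 ztop 0.0831 rect [array([533.6, 268.1]), array([42. , 52.6]), np.float64(13.5)]
box 0.49 [279. 396. 120.  48.] n 4430 ztop 0.002 rect [array([561.2,   8. ]), array([508.8, 201.2]), np.float64(83.0)]
tin 0.94 [142.  67.  64.  52.] n 2764 ztop 0.0563 rect [array([321.9, 363.2]), array([57. , 58.1]), np.float64(29.6)]
tin 0.55 [307. 103.  48.  54.] n 2069 ztop 0.0642 rect [array([525.2, 337.4]), array([58.3, 57.7]), np.float64(5.4)]
```

View pics/w1.png

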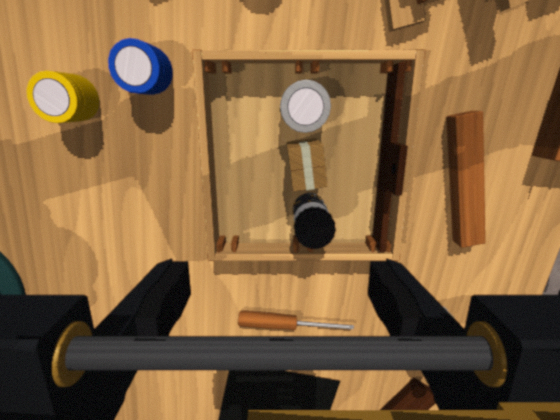

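```bash
python3 - <<'E'
from h import *
s=monitor.observe();print(s["eef_pos"],s["time_s"])
delta(s,[(0.5495,0.1885,0.15,95),(0.5495,0.1885,0.041,95)])
E
```

```text
[0.5    0.2455 0.3295] 2.85
(0.5495, 0.1885, 0.15, 95) -> xyz [-60.8  44.6 179.5] r [-0.02  0.04 -0.2 ]
(0.5495, 0.1885, 0.041, 95) -> xyz [-60.7  44.7 288.5] r [-0.02  0.04 -0.2 ]
```

Call:
{"method": "step_arm", "body": {"motion": [{"x": -6,"y": 5,"z": 20,"rx": 0,"ry": 0,"rz": 0,"claw": -1},{"x": -18,"y": 14,"z": 58,"rx": 0,"ry": 0,"rz": 0,"claw": -1},{"x": -33,"y": 24,"z": 98,"rx": 0,"ry": 0,"rz": 0,"claw": -1},{"x": -48,"y": 34,"z": 138,"rx": 0,"ry": 0,"rz": 0,"claw": -1},{"x": -56,"y": 42,"z": 165,"rx": 0,"ry": 0,"rz": 0,"claw": -1},{"x": -60,"y": 44,"z": 176,"rx": 0,"ry": 0,"rz": 0,"claw": -1},{"x": -63,"y": 45,"z": 180,"rx": 0,"ry": 0,"rz": 0,"claw": -1},{"x": -63,"y": 45,"z": 180,"rx": 0,"ry": 0,"rz": 0,"claw": -1},{"x": -63,"y": 45,"z": 180,"rx": 0,"ry": 0,"rz": 0,"claw": -1}]}}

```text
time_s: 3.75
eef_pos: [0.5513, 0.1876, 0.1517]
tcp_rot: [[-0.084, 0.996, 0.003], [0.996, 0.084, 0.001], [0.001, 0.003, -1.0]]
force: [-0.6, -0.2, 0.5]
width: 0.0883
```

```bash
cat > m.py <<'E'
from h import *
import sys,ast
s=monitor.observe();print(s["eef_pos"],s["time_s"],s["force"],s["width"],"v",np.abs(s["joint_vel"]).max())
delta(s,ast.literal_eval(sys.argv[1]))
E
python3 m.py "[(0.5495,0.1885,0.041,95)]"
```

```text
[0.5513 0.1876 0.1517] 3.75 [-0.5944 -0.203   0.535 ] 0.08826051854740243 v 0.010263566969596736
(0.5495, 0.1885, 0.041, 95) -> xyz [  0.9  -2.1 110.7] r [ 0.18 -0.05 -0.18]
```

Call:
{"method": "step_arm", "body": {"motion": [{"x": 0,"y": -1,"z": 20,"rx": 0,"ry": 0,"rz": 0,"claw": -1},{"x": 1,"y": -2,"z": 55,"rx": 0,"ry": 0,"rz": 0,"claw": -1},{"x": 1,"y": -2,"z": 90,"rx": 0,"ry": 0,"rz": 0,"claw": -1},{"x": 1,"y": -2,"z": 107,"rx": 0,"ry": 0,"rz": 0,"claw": -1},{"x": 1,"y": -2,"z": 111,"rx": 0,"ry": 0,"rz": 0,"claw": -1},{"x": 1,"y": -2,"z": 111,"rx": 0,"ry": 0,"rz": 0,"claw": 1},{"x": 1,"y": -2,"z": 111,"rx": 0,"ry": 0,"rz": 0,"claw": 1},{"x": 1,"y": -2,"z": 111,"rx": 0,"ry": 0,"rz": 0,"claw": 1},{"x": 1,"y": -2,"z": 111,"rx": 0,"ry": 0,"rz": 0,"claw": 1},{"x": 1,"y": -2,"z": 111,"rx": 0,"ry": 0,"rz": 0,"claw": 1}]}}

```text
time_s: 4.75
eef_pos: [0.5489, 0.1884, 0.0396]
tcp_rot: [[-0.085, 0.996, 0.002], [0.996, 0.085, 0.0], [0.0, 0.002, -1.0]]
force: [1.2, -0.0, 0.9]
width: 0.05
```

```bash
python3 m.py "[(0.5495,0.1885,0.14,95),(0.486,-0.1576,0.14,95),(0.486,-0.1576,0.037,95)]"
```

```text
[0.5489 0.1884 0.0396] 4.75 [ 1.2101 -0.0232  0.8774] 0.0500462360149937 v 0.005380742826878237
(0.5495, 0.1885, 0.14, 95) -> xyz [   0.1    0.8 -100.4] r [ 0.1  -0.02 -0.15]
(0.486, -0.1576, 0.14, 95) -> xyz [-339.4  -91.7 -100.7] r [ 0.1  -0.02 -0.15]
(0.486, -0.1576, 0.037, 95) -> xyz [-339.4  -91.9    2.3] r [ 0.1  -0.02 -0.15]
```

Call:
{"method": "step_arm", "body": {"motion": [{"x": 0,"y": 0,"z": -20,"rx": 0,"ry": 0,"rz": 0,"claw": 1},{"x": 0,"y": 0,"z": -55,"rx": 0,"ry": 0,"rz": 0,"claw": 1},{"x": -10,"y": -3,"z": -85,"rx": 0,"ry": 0,"rz": 0,"claw": 1},{"x": -40,"y": -11,"z": -99,"rx": 0,"ry": 0,"rz": 0,"claw": 1},{"x": -85,"y": -23,"z": -101,"rx": 0,"ry": 0,"rz": 0,"claw": 1},{"x": -131,"y": -35,"z": -101,"rx": 0,"ry": 0,"rz": 0,"claw": 1},{"x": -178,"y": -48,"z": -101,"rx": 0,"ry": 0,"rz": 0,"claw": 1},{"x": -225,"y": -61,"z": -101,"rx": 0,"ry": 0,"rz": 0,"claw": 1},{"x": -270,"y": -73,"z": -101,"rx": 0,"ry": 0,"rz": 0,"claw": 1},{"x": -310,"y": -84,"z": -101,"rx": 0,"ry": 0,"rz": 0,"claw": 1}]}}

```text
time_s: 5.75
eef_pos: [0.4896, -0.1298, 0.1396]
tcp_rot: [[-0.084, 0.996, -0.0], [0.996, 0.084, -0.0], [-0.0, -0.0, -1.0]]
force: [0.0, -0.3, -1.8]
width: 0.0487
```

Call:
{"method": "step_arm", "body": {"motion": [{"x": -22,"y": -6,"z": 0,"rx": 0,"ry": 0,"rz": 0,"claw": 1},{"x": -29,"y": -8,"z": 10,"rx": 0,"ry": 0,"rz": 0,"claw": 1},{"x": -29,"y": -8,"z": 35,"rx": 0,"ry": 0,"rz": 0,"claw": 1},{"x": -29,"y": -8,"z": 60,"rx": 0,"ry": 0,"rz": 0,"claw": 1},{"x": -29,"y": -8,"z": 75,"rx": 0,"ry": 0,"rz": 0,"claw": 1},{"x": -29,"y": -8,"z": 80,"rx": 0,"ry": 0,"rz": 0,"claw": 1},{"x": -29,"y": -8,"z": 80,"rx": 0,"ry": 0,"rz": 0,"claw": 1},{"x": -29,"y": -8,"z": 80,"rx": 0,"ry": 0,"rz": 0,"claw": 1}]}}

```text
time_s: 6.55
eef_pos: [0.4858, -0.1571, 0.0601]
tcp_rot: [[-0.085, 0.996, 0.001], [0.996, 0.085, -0.0], [-0.0, 0.001, -1.0]]
force: [-0.1, 0.3, -2.4]
width: 0.0484
```

```bash
python3 m.py "[(0.486,-0.1576,0.037,95)]"
```

```text
[ 0.4858 -0.1571  0.0601] 6.55 [-0.0858  0.3074 -2.4038] 0.04841907965994578 v 0.012945380481271099
(0.486, -0.1576, 0.037, 95) -> xyz [-0.5  0.2 23.1] r [ 0.04  0.01 -0.12]
```

Call:
{"method": "step_arm", "body": {"motion": [{"x": 0,"y": 0,"z": 12,"rx": 0,"ry": 0,"rz": 0,"claw": 1},{"x": 0,"y": 0,"z": 20,"rx": 0,"ry": 0,"rz": 0,"claw": 1},{"x": 0,"y": 0,"z": 24,"rx": 0,"ry": 0,"rz": 0,"claw": 1},{"x": 0,"y": 0,"z": 25,"rx": 0,"ry": 0,"rz": 0,"claw": 1},{"x": 0,"y": 0,"z": 25,"rx": 0,"ry": 0,"rz": 0,"claw": 1}]}}

```text
time_s: 7.05
eef_pos: [0.4848, -0.1571, 0.0352]
tcp_rot: [[-0.084, 0.996, -0.001], [0.996, 0.084, 0.001], [0.001, -0.001, -1.0]]
force: [-4.0, 1.9, 5.4]
width: 0.0488
```

```bash
python3 - <<'E'
from h import *
p=vision.grab_frame("scene");cv2.imwrite("pics/s2.png",cv2.resize(p["img"][180:400,80:380],None,fx=2.6,fy=2.6))
E
```

```text
(no output)
```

View pics/s2.png

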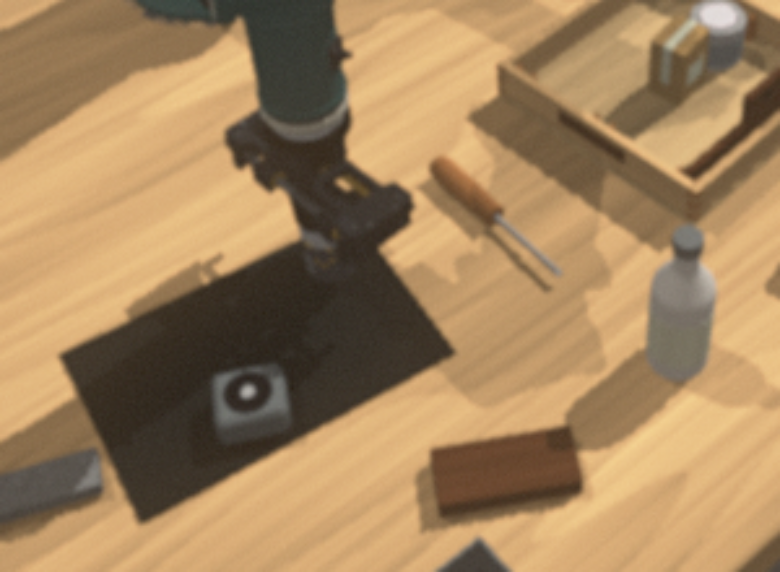

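The crop shows the jar held upright at about (325,260), at the mat's left end, and the wrist force shows contact. I'll release it.

Call:
{"method": "step_arm", "body": {"motion": [{"x": 0,"y": 0,"z": 0,"rx": 0,"ry": 0,"rz": 0,"claw": -0.5},{"x": 0,"y": 0,"z": 0,"rx": 0,"ry": 0,"rz": 0,"claw": -0.5},{"x": 0,"y": 0,"z": 0,"rx": 0,"ry": 0,"rz": 0,"claw": -0.5},{"x": 0,"y": 0,"z": -15,"rx": 0,"ry": 0,"rz": 0,"claw": -0.5},{"x": 0,"y": 0,"z": -45,"rx": 0,"ry": 0,"rz": 0,"claw": -0.5},{"x": 0,"y": 0,"z": -80,"rx": 0,"ry": 0,"rz": 0,"claw": -1},{"x": 0,"y": 0,"z": -110,"rx": 0,"ry": 0,"rz": 0,"claw": -1},{"x": 0,"y": 0,"z": -120,"rx": 0,"ry": 0,"rz": 0,"claw": -1}]}}

```text
time_s: 7.9
eef_pos: [0.4875, -0.1583, 0.1582]
tcp_rot: [[-0.084, 0.996, 0.006], [0.996, 0.084, -0.002], [-0.003, 0.006, -1.0]]
force: [-0.0, 0.8, 0.1]
width: 0.0873
```

```bash
python3 m.py "[(0.534,0.260,0.155,103),(0.534,0.260,0.033,103)]"
```

```text
[ 0.4875 -0.1583  0.1582] 7.9 [-0.0368  0.8183  0.0891] 0.08734088859222694 v 0.16863992057330016
(0.534, 0.26, 0.155, 103) -> xyz [412.9  81.7   2.5] r [ 0.32  0.18 -8.16]
(0.534, 0.26, 0.033, 103) -> xyz [413.2  81.  124.5] r [ 0.32  0.18 -8.16]
```

Call:
{"method": "step_arm", "body": {"motion": [{"x": 15,"y": 3,"z": 0,"rx": 0,"ry": 0,"rz": 0,"claw": -1},{"x": 60,"y": 12,"z": 0,"rx": 0,"ry": 0,"rz": -1,"claw": -1},{"x": 108,"y": 21,"z": 0,"rx": 0,"ry": 0,"rz": -2,"claw": -1},{"x": 156,"y": 31,"z": 0,"rx": 0,"ry": 0,"rz": -3,"claw": -1},{"x": 204,"y": 40,"z": 0,"rx": 0,"ry": 0,"rz": -4,"claw": -1},{"x": 252,"y": 50,"z": 0,"rx": 0,"ry": 0,"rz": -5,"claw": -1},{"x": 300,"y": 59,"z": 0,"rx": 0,"ry": 0,"rz": -6,"claw": -1},{"x": 348,"y": 69,"z": 0,"rx": 0,"ry": 0,"rz": -7,"claw": -1},{"x": 385,"y": 76,"z": 0,"rx": 0,"ry": 0,"rz": -8,"claw": -1},{"x": 403,"y": 79,"z": 0,"rx": 0,"ry": 0,"rz": -8,"claw": -1}]}}

```text
time_s: 8.9
eef_pos: [0.5278, 0.2543, 0.1519]
tcp_rot: [[-0.225, 0.974, -0.004], [0.974, 0.225, -0.001], [0.0, -0.004, -1.0]]
force: [0.7, -0.4, -1.0]
width: 0.0884
```

Call:
{"method": "step_arm", "body": {"motion": [{"x": 7,"y": 1,"z": 0,"rx": 0,"ry": 0,"rz": 0,"claw": -1},{"x": 10,"y": 2,"z": 0,"rx": 0,"ry": 0,"rz": 0,"claw": -1},{"x": 10,"y": 2,"z": 0,"rx": 0,"ry": 0,"rz": 0,"claw": -1},{"x": 10,"y": 2,"z": 0,"rx": 0,"ry": 0,"rz": 0,"claw": -1}]}}

```text
time_s: 9.3
eef_pos: [0.5295, 0.2596, 0.1544]
tcp_rot: [[-0.221, 0.975, -0.0], [0.975, 0.221, -0.001], [-0.0, -0.001, -1.0]]
force: [0.5, 0.3, 0.6]
width: 0.088
```

```bash
python3 m.py "[(0.534,0.260,0.033,103)]"
```

```text
[0.5295 0.2596 0.1544] 9.3 [0.4543 0.3032 0.5554] 0.08803905484092164 v 0.0032491109230023698
(0.534, 0.26, 0.033, 103) -> xyz [ -0.6   4.6 121.4] r [-0.03  0.03 -0.25]
```

Call:
{"method": "step_arm", "body": {"motion": [{"x": 0,"y": 2,"z": 20,"rx": 0,"ry": 0,"rz": 0,"claw": -1},{"x": -1,"y": 4,"z": 55,"rx": 0,"ry": 0,"rz": 0,"claw": -1},{"x": -1,"y": 5,"z": 92,"rx": 0,"ry": 0,"rz": 0,"claw": -1},{"x": -1,"y": 5,"z": 115,"rx": 0,"ry": 0,"rz": 0,"claw": -1},{"x": -1,"y": 5,"z": 121,"rx": 0,"ry": 0,"rz": 0,"claw": -1},{"x": -1,"y": 5,"z": 121,"rx": 0,"ry": 0,"rz": 0,"claw": 1},{"x": -1,"y": 5,"z": 121,"rx": 0,"ry": 0,"rz": 0,"claw": 1},{"x": -1,"y": 5,"z": 121,"rx": 0,"ry": 0,"rz": 0,"claw": 1},{"x": -1,"y": 5,"z": 121,"rx": 0,"ry": 0,"rz": 0,"claw": 1},{"x": -1,"y": 5,"z": 121,"rx": 0,"ry": 0,"rz": 0,"claw": 1}]}}

```text
time_s: 10.3
eef_pos: [0.5354, 0.2616, 0.0348]
tcp_rot: [[-0.222, 0.975, 0.002], [0.975, 0.222, 0.001], [0.0, 0.002, -1.0]]
force: [-0.8, -0.8, 0.2]
width: 0.0501
```

```bash
python3 m.py "[(0.534,0.260,0.15,103),(0.4756,-0.2419,0.15,103)]"
```

```text
[0.5354 0.2616 0.0348] 10.3 [-0.7718 -0.7923  0.184 ] 0.05006386260050222 v 0.004622151490539664
(0.534, 0.26, 0.15, 103) -> xyz [  -1.2   -1.5 -115.2] r [ 0.11 -0.02 -0.15]
(0.4756, -0.2419, 0.15, 103) -> xyz [-477.5 -170.1 -115.7] r [ 0.11 -0.02 -0.15]
```

Call:
{"method": "step_arm", "body": {"motion": [{"x": 0,"y": 0,"z": 0,"rx": 0,"ry": 0,"rz": 0,"claw": 1},{"x": 0,"y": 0,"z": 0,"rx": 0,"ry": 0,"rz": 0,"claw": 1},{"x": 0,"y": 0,"z": 0,"rx": 0,"ry": 0,"rz": 0,"claw": 1}]}}

```text
time_s: 10.6
eef_pos: [0.5342, 0.2612, 0.0342]
tcp_rot: [[-0.222, 0.975, -0.001], [0.975, 0.222, -0.0], [0.0, -0.001, -1.0]]
force: [-3.8, -0.6, 6.7]
width: 0.0415
```

Call:
{"method": "step_arm", "body": {"motion": [{"x": 0,"y": 0,"z": -15,"rx": 0,"ry": 0,"rz": 0,"claw": 1},{"x": 0,"y": 0,"z": -50,"rx": 0,"ry": 0,"rz": 0,"claw": 1},{"x": 0,"y": 0,"z": -90,"rx": 0,"ry": 0,"rz": 0,"claw": 1},{"x": -25,"y": -9,"z": -114,"rx": 0,"ry": 0,"rz": 0,"claw": 1},{"x": -70,"y": -25,"z": -118,"rx": 0,"ry": 0,"rz": 0,"claw": 1},{"x": -115,"y": -41,"z": -118,"rx": 0,"ry": 0,"rz": 0,"claw": 1},{"x": -160,"y": -57,"z": -118,"rx": 0,"ry": 0,"rz": 0,"claw": 1},{"x": -205,"y": -73,"z": -118,"rx": 0,"ry": 0,"rz": 0,"claw": 1},{"x": -250,"y": -89,"z": -118,"rx": 0,"ry": 0,"rz": 0,"claw": 1},{"x": -295,"y": -105,"z": -118,"rx": 0,"ry": 0,"rz": 0,"claw": 1}]}}

```text
time_s: 11.6
eef_pos: [0.4973, -0.0516, 0.1521]
tcp_rot: [[-0.223, 0.975, 0.001], [0.975, 0.223, -0.0], [-0.001, 0.001, -1.0]]
force: [0.2, 0.0, -3.5]
width: 0.0419
```

Call:
{"method": "step_arm", "body": {"motion": [{"x": -45,"y": -16,"z": 0,"rx": 0,"ry": 0,"rz": 0,"claw": 1},{"x": -90,"y": -32,"z": 0,"rx": 0,"ry": 0,"rz": 0,"claw": 1},{"x": -135,"y": -48,"z": 0,"rx": 0,"ry": 0,"rz": 0,"claw": 1},{"x": -165,"y": -59,"z": 0,"rx": 0,"ry": 0,"rz": 0,"claw": 1},{"x": -178,"y": -64,"z": 0,"rx": 0,"ry": 0,"rz": 0,"claw": 1},{"x": -182,"y": -65,"z": 0,"rx": 0,"ry": 0,"rz": 0,"claw": 1},{"x": -182,"y": -65,"z": 0,"rx": 0,"ry": 0,"rz": 0,"claw": 1},{"x": -182,"y": -65,"z": 0,"rx": 0,"ry": 0,"rz": 0,"claw": 1}]}}

```text
time_s: 12.4
eef_pos: [0.4751, -0.2403, 0.1515]
tcp_rot: [[-0.223, 0.975, -0.0], [0.975, 0.223, 0.001], [0.001, -0.0, -1.0]]
force: [0.5, 0.0, -1.2]
width: 0.0418
```

```bash
python3 m.py "[(0.4756,-0.2419,0.0315,103)]"
```

```text
[ 0.4751 -0.2403  0.1515] 12.4 [ 0.4511  0.0356 -1.2088] 0.041822462998213926 v 0.009141419558629436
(0.4756, -0.2419, 0.0315, 103) -> xyz [ -1.8   0.2 120. ] r [-0.01 -0.05 -0.09]
```

Call:
{"method": "step_arm", "body": {"motion": [{"x": -2,"y": 0,"z": 20,"rx": 0,"ry": 0,"rz": 0,"claw": 1},{"x": -2,"y": 0,"z": 55,"rx": 0,"ry": 0,"rz": 0,"claw": 1},{"x": -2,"y": 0,"z": 90,"rx": 0,"ry": 0,"rz": 0,"claw": 1},{"x": -2,"y": 0,"z": 108,"rx": 0,"ry": 0,"rz": 0,"claw": 1},{"x": -2,"y": 0,"z": 117,"rx": 0,"ry": 0,"rz": 0,"claw": 1},{"x": -2,"y": 0,"z": 120,"rx": 0,"ry": 0,"rz": 0,"claw": 1},{"x": -2,"y": 0,"z": 121,"rx": 0,"ry": 0,"rz": 0,"claw": 1},{"x": -2,"y": 0,"z": 121,"rx": 0,"ry": 0,"rz": 0,"claw": 1}]}}

```text
time_s: 13.2
eef_pos: [0.4766, -0.2439, 0.0319]
tcp_rot: [[-0.223, 0.975, 0.002], [0.975, 0.223, -0.001], [-0.002, 0.002, -1.0]]
force: [-0.1, 0.0, -2.8]
width: 0.0423
```

Call:
{"method": "step_arm", "body": {"motion": [{"x": 0,"y": 0,"z": 1.5,"rx": 0,"ry": 0,"rz": 0,"claw": 1},{"x": 0,"y": 0,"z": 2,"rx": 0,"ry": 0,"rz": 0,"claw": 1},{"x": 0,"y": 0,"z": 2,"rx": 0,"ry": 0,"rz": 0,"claw": -0.3},{"x": 0,"y": 0,"z": 2,"rx": 0,"ry": 0,"rz": 0,"claw": -0.3},{"x": 0,"y": 0,"z": 2,"rx": 0,"ry": 0,"rz": 0,"claw": -0.3},{"x": 0,"y": 0,"z": -15,"rx": 0,"ry": 0,"rz": 0,"claw": -0.3},{"x": 0,"y": 0,"z": -45,"rx": 0,"ry": 0,"rz": 0,"claw": -0.3},{"x": 0,"y": 0,"z": -80,"rx": 0,"ry": 0,"rz": 0,"claw": -1},{"x": 0,"y": 0,"z": -110,"rx": 0,"ry": 0,"rz": 0,"claw": -1},{"x": 0,"y": 0,"z": -125,"rx": 0,"ry": 0,"rz": 0,"claw": -1}]}}

```text
time_s: 14.2
eef_pos: [0.4769, -0.2445, 0.1588]
tcp_rot: [[-0.222, 0.975, 0.004], [0.975, 0.222, -0.002], [-0.003, 0.004, -1.0]]
force: [-0.3, -0.2, 0.1]
width: 0.0792
```

```bash
python3 m.py "[(0.5255,0.3288,0.15,95),(0.5255,0.3288,0.022,95)]"
```

```text
[ 0.4769 -0.2445  0.1588] 14.2 [-0.2578 -0.189   0.1437] 0.07915660181629079 v 0.2697779422565543
(0.5255, 0.3288, 0.15, 95) -> xyz [548.2 174.8   7.6] r [0.21 0.17 7.84]
(0.5255, 0.3288, 0.022, 95) -> xyz [548.6 174.3 135.6] r [0.21 0.17 7.84]
```

Call:
{"method": "step_arm", "body": {"motion": [{"x": 20,"y": 6,"z": 0,"rx": 0,"ry": 0,"rz": 0,"claw": -1},{"x": 65,"y": 21,"z": 0,"rx": 0,"ry": 0,"rz": 1,"claw": -1},{"x": 112,"y": 36,"z": 0,"rx": 0,"ry": 0,"rz": 2,"claw": -1},{"x": 159,"y": 51,"z": 0,"rx": 0,"ry": 0,"rz": 3,"claw": -1},{"x": 206,"y": 66,"z": 0,"rx": 0,"ry": 0,"rz": 4,"claw": -1},{"x": 253,"y": 81,"z": 0,"rx": 0,"ry": 0,"rz": 5,"claw": -1},{"x": 300,"y": 96,"z": 0,"rx": 0,"ry": 0,"rz": 6,"claw": -1},{"x": 347,"y": 111,"z": 0,"rx": 0,"ry": 0,"rz": 7,"claw": -1},{"x": 394,"y": 126,"z": 0,"rx": 0,"ry": 0,"rz": 8,"claw": -1},{"x": 440,"y": 141,"z": 0,"rx": 0,"ry": 0,"rz": 8,"claw": -1}]}}

```text
time_s: 15.2
eef_pos: [0.5144, 0.2187, 0.1548]
tcp_rot: [[-0.084, 0.996, -0.001], [0.996, 0.084, -0.0], [-0.0, -0.001, -1.0]]
force: [0.6, -0.4, 0.4]
width: 0.0882
```

Call:
{"method": "step_arm", "body": {"motion": [{"x": 40,"y": 6,"z": 0,"rx": 0,"ry": 0,"rz": 0,"claw": -1},{"x": 75,"y": 12,"z": 0,"rx": 0,"ry": 0,"rz": 0,"claw": -1},{"x": 97,"y": 17,"z": 0,"rx": 0,"ry": 0,"rz": 0,"claw": -1},{"x": 104,"y": 19,"z": 0,"rx": 0,"ry": 0,"rz": 0,"claw": -1},{"x": 104,"y": 19,"z": 0,"rx": 0,"ry": 0,"rz": 0,"claw": -1},{"x": 104,"y": 19,"z": 0,"rx": 0,"ry": 0,"rz": 0,"claw": -1},{"x": 104,"y": 19,"z": 0,"rx": 0,"ry": 0,"rz": 0,"claw": -1}]}}

```text
time_s: 15.9
eef_pos: [0.5251, 0.3205, 0.1553]
tcp_rot: [[-0.083, 0.997, -0.001], [0.997, 0.083, -0.001], [-0.001, -0.001, -1.0]]
force: [-0.6, 0.1, 0.0]
width: 0.0882
```

```bash
python3 m.py "[(0.5255,0.3288,0.024,95)]"
```

```text
[0.5251 0.3205 0.1553] 15.9 [-0.6114  0.0956  0.0308] 0.08821496689666415 v 0.005103375393784539
(0.5255, 0.3288, 0.024, 95) -> xyz [  8.3   1.2 131.3] r [-0.04  0.04 -0.23]
```

Call:
{"method": "step_arm", "body": {"motion": [{"x": 4,"y": 1,"z": 20,"rx": 0,"ry": 0,"rz": 0,"claw": -1},{"x": 8,"y": 1,"z": 60,"rx": 0,"ry": 0,"rz": 0,"claw": -1},{"x": 8,"y": 1,"z": 100,"rx": 0,"ry": 0,"rz": 0,"claw": -1},{"x": 8,"y": 1,"z": 124,"rx": 0,"ry": 0,"rz": 0,"claw": -1},{"x": 8,"y": 1,"z": 131,"rx": 0,"ry": 0,"rz": 0,"claw": -1},{"x": 8,"y": 1,"z": 131,"rx": 0,"ry": 0,"rz": 0,"claw": 1},{"x": 8,"y": 1,"z": 131,"rx": 0,"ry": 0,"rz": 0,"claw": 1},{"x": 8,"y": 1,"z": 131,"rx": 0,"ry": 0,"rz": 0,"claw": 1},{"x": 8,"y": 1,"z": 131,"rx": 0,"ry": 0,"rz": 0,"claw": 1},{"x": 8,"y": 1,"z": 131,"rx": 0,"ry": 0,"rz": 0,"claw": 1}]}}

```text
time_s: 16.9
eef_pos: [0.5265, 0.3306, 0.0267]
tcp_rot: [[-0.085, 0.996, 0.002], [0.996, 0.085, 0.001], [0.001, 0.002, -1.0]]
force: [-1.9, -0.8, 6.0]
width: 0.0594
```

```bash
python3 m.py "[(0.4616,-0.3561,0.13,35)]"; python3 - <<'E'
from h import *
p=vision.grab_frame("top");cv2.imwrite("pics/t3.png",p["img"])
E
```

```text
[0.5265 0.3306 0.0267] 16.9 [-1.8885 -0.8283  5.9659] 0.05941784957416258 v 0.0011658934088864597
(0.4616, -0.3561, 0.13, 35) -> xyz [-678.7 -122.5 -104.3] r [ 0.08 -0.12 59.85]
```

View pics/t3.png

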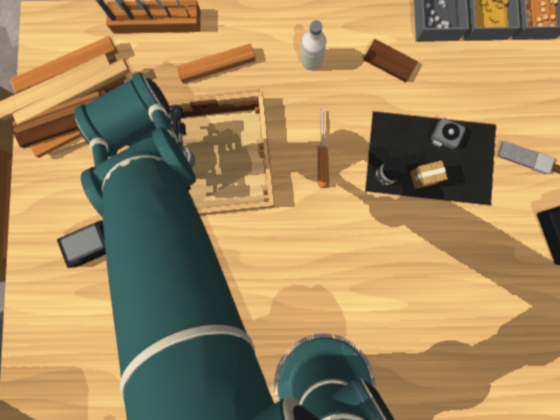

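Both stand on the mat: jar at (388,173) and box at (430,175). The tape hasn't moved. Next is the tin.

Call:
{"method": "step_arm", "body": {"motion": [{"x": 0,"y": 0,"z": -15,"rx": 0,"ry": 0,"rz": 0,"claw": 1},{"x": 0,"y": 0,"z": -50,"rx": 0,"ry": 0,"rz": 0,"claw": 1},{"x": 0,"y": 0,"z": -92,"rx": 0,"ry": 0,"rz": 0,"claw": 1},{"x": -25,"y": -4,"z": -118,"rx": 0,"ry": 0,"rz": 0,"claw": 1},{"x": -70,"y": -13,"z": -125,"rx": 0,"ry": 0,"rz": 0,"claw": 1},{"x": -117,"y": -21,"z": -125,"rx": 0,"ry": 0,"rz": 0,"claw": 1},{"x": -164,"y": -30,"z": -125,"rx": 0,"ry": 0,"rz": 0,"claw": 1},{"x": -211,"y": -38,"z": -125,"rx": 0,"ry": 0,"rz": 0,"claw": 1},{"x": -258,"y": -47,"z": -125,"rx": 0,"ry": 0,"rz": 0,"claw": 1},{"x": -305,"y": -55,"z": -125,"rx": 0,"ry": 0,"rz": 0,"claw": 1}]}}

```text
time_s: 17.95
eef_pos: [0.4961, 0.0198, 0.1507]
tcp_rot: [[-0.085, 0.996, 0.002], [0.996, 0.085, -0.0], [-0.0, 0.002, -1.0]]
force: [0.7, -0.5, -2.1]
width: 0.0593
```

Call:
{"method": "step_arm", "body": {"motion": [{"x": -47,"y": -9,"z": 0,"rx": 0,"ry": 0,"rz": 0,"claw": 1},{"x": -94,"y": -17,"z": 0,"rx": 0,"ry": 0,"rz": 0,"claw": 1},{"x": -141,"y": -26,"z": 0,"rx": 0,"ry": 0,"rz": 0,"claw": 1},{"x": -188,"y": -34,"z": 0,"rx": 0,"ry": 0,"rz": 0,"claw": 1},{"x": -235,"y": -43,"z": 0,"rx": 0,"ry": 0,"rz": 0,"claw": 1},{"x": -282,"y": -51,"z": 0,"rx": 0,"ry": 0,"rz": 0,"claw": 1},{"x": -325,"y": -59,"z": 0,"rx": 0,"ry": 0,"rz": 0,"claw": 1},{"x": -355,"y": -65,"z": 0,"rx": 0,"ry": 0,"rz": 0,"claw": 1},{"x": -370,"y": -68,"z": 0,"rx": 0,"ry": 0,"rz": 0,"claw": 1},{"x": -374,"y": -68,"z": 0,"rx": 0,"ry": 0,"rz": 0,"claw": 1}]}}

```text
time_s: 18.95
eef_pos: [0.4601, -0.3582, 0.1501]
tcp_rot: [[-0.083, 0.997, 0.0], [0.997, 0.083, -0.0], [-0.0, 0.0, -1.0]]
force: [-0.1, -0.4, -1.8]
width: 0.0593
```

Call:
{"method": "step_arm", "body": {"motion": [{"x": 0,"y": 0,"z": 10,"rx": 0,"ry": 0,"rz": 0,"claw": 1},{"x": 0,"y": 0,"z": 40,"rx": 0,"ry": 0,"rz": 0,"claw": 1},{"x": 0,"y": 0,"z": 80,"rx": 0,"ry": 0,"rz": 0,"claw": 1},{"x": 0,"y": 0,"z": 100,"rx": 0,"ry": 0,"rz": 0,"claw": 1},{"x": 0,"y": 0,"z": 108,"rx": 0,"ry": 0,"rz": 0,"claw": 1},{"x": 0,"y": 0,"z": 108,"rx": 0,"ry": 0,"rz": 0,"claw": 1},{"x": 0,"y": 0,"z": 108,"rx": 0,"ry": 0,"rz": 0,"claw": 1}]}}

```text
time_s: 19.65
eef_pos: [0.4613, -0.3567, 0.0426]
tcp_rot: [[-0.086, 0.996, 0.001], [0.996, 0.086, -0.001], [-0.001, 0.001, -1.0]]
force: [-0.0, -0.4, -1.3]
width: 0.0594
```

```bash
python3 m.py "[(0.4616,-0.3561,0.0235,95)]"
```

```text
[ 0.4613 -0.3567  0.0426] 19.65 [-0.0314 -0.4147 -1.3087] 0.059390756496582146 v 0.020126699327717615
(0.4616, -0.3561, 0.0235, 95) -> xyz [ 0.6  0.3 19.1] r [ 0.06  0.05 -0.09]
```

Call:
{"method": "step_arm", "body": {"motion": [{"x": 0,"y": 0,"z": 10,"rx": 0,"ry": 0,"rz": 0,"claw": 1},{"x": 0,"y": 0,"z": 17,"rx": 0,"ry": 0,"rz": 0,"claw": 1},{"x": 0,"y": 0,"z": 20,"rx": 0,"ry": 0,"rz": 0,"claw": 1},{"x": 0,"y": 0,"z": 20,"rx": 0,"ry": 0,"rz": 0,"claw": 1},{"x": 0,"y": 0,"z": 20,"rx": 0,"ry": 0,"rz": 0,"claw": 1}]}}

```text
time_s: 20.15
eef_pos: [0.4604, -0.357, 0.0226]
tcp_rot: [[-0.084, 0.996, -0.0], [0.996, 0.084, 0.0], [0.0, -0.0, -1.0]]
force: [-1.7, 1.9, 5.2]
width: 0.0596
```

Call:
{"method": "step_arm", "body": {"motion": [{"x": 0,"y": 0,"z": 0,"rx": 0,"ry": 0,"rz": 0,"claw": -0.65},{"x": 0,"y": 0,"z": 0,"rx": 0,"ry": 0,"rz": 0,"claw": -0.65},{"x": 0,"y": 0,"z": 0,"rx": 0,"ry": 0,"rz": 0,"claw": -0.65},{"x": 0,"y": 0,"z": -15,"rx": 0,"ry": 0,"rz": 0,"claw": -0.65},{"x": 0,"y": 0,"z": -50,"rx": 0,"ry": 0,"rz": 0,"claw": -0.65},{"x": 0,"y": 0,"z": -90,"rx": 0,"ry": 0,"rz": 0,"claw": -0.65},{"x": 0,"y": 0,"z": -130,"rx": 0,"ry": 0,"rz": 0,"claw": -0.5},{"x": 0,"y": 0,"z": -160,"rx": 0,"ry": 0,"rz": 0,"claw": -0.3},{"x": 0,"y": 0,"z": -170,"rx": 0,"ry": 0,"rz": 0,"claw": 0}]}}

```text
time_s: 21.05
eef_pos: [0.4624, -0.3587, 0.1972]
tcp_rot: [[-0.084, 0.996, 0.006], [0.996, 0.084, -0.005], [-0.006, 0.006, -1.0]]
force: [1.0, 0.1, 0.2]
width: 0.052
```

```bash
python3 m.py "[(0.50,0.20,0.24,95.2)]"
```

```text
[ 0.4624 -0.3587  0.1972] 21.05 [1.0449 0.0905 0.2239] 0.052037304254530715 v 0.14884153863585334
(0.5, 0.2, 0.24, 95.2) -> xyz [553.3  84.9 -45.6] r [ 0.34  0.34 -0.35]
```

Call:
{"method": "step_arm", "body": {"motion": [{"x": 20,"y": 3,"z": -4,"rx": 0,"ry": 0,"rz": 0,"claw": 0},{"x": 65,"y": 12,"z": -12,"rx": 0,"ry": 0,"rz": 0,"claw": 0},{"x": 113,"y": 23,"z": -20,"rx": 0,"ry": 0,"rz": 0,"claw": 0},{"x": 161,"y": 33,"z": -28,"rx": 0,"ry": 0,"rz": 0,"claw": 0},{"x": 209,"y": 44,"z": -36,"rx": 0,"ry": 0,"rz": 0,"claw": 0},{"x": 257,"y": 54,"z": -44,"rx": 0,"ry": 0,"rz": 0,"claw": 0},{"x": 305,"y": 65,"z": -52,"rx": 0,"ry": 0,"rz": 0,"claw": 0},{"x": 353,"y": 75,"z": -60,"rx": 0,"ry": 0,"rz": 0,"claw": 0},{"x": 401,"y": 86,"z": -68,"rx": 0,"ry": 0,"rz": 0,"claw": 0},{"x": 447,"y": 96,"z": -72,"rx": 0,"ry": 0,"rz": 0,"claw": 0}]}}

```text
time_s: 22.05
eef_pos: [0.5166, 0.0994, 0.2623]
tcp_rot: [[-0.085, 0.996, -0.003], [0.996, 0.085, 0.0], [0.0, -0.003, -1.0]]
force: [0.9, -0.7, -0.2]
width: 0.0438
```

Call:
{"method": "step_arm", "body": {"motion": [{"x": 45,"y": 8,"z": -4,"rx": 0,"ry": 0,"rz": 0,"claw": 0},{"x": 80,"y": 14,"z": -6,"rx": 0,"ry": 0,"rz": 0,"claw": 0},{"x": 97,"y": 17,"z": -6,"rx": 0,"ry": 0,"rz": 0,"claw": 0},{"x": 102,"y": 18,"z": -6,"rx": 0,"ry": 0,"rz": 0,"claw": 0},{"x": 102,"y": 18,"z": -6,"rx": 0,"ry": 0,"rz": 0,"claw": 0},{"x": 102,"y": 18,"z": -6,"rx": 0,"ry": 0,"rz": 0,"claw": 0},{"x": 102,"y": 18,"z": -6,"rx": 0,"ry": 0,"rz": 0,"claw": 0},{"x": 102,"y": 18,"z": -6,"rx": 0,"ry": 0,"rz": 0,"claw": 0},{"x": 102,"y": 18,"z": -6,"rx": 0,"ry": 0,"rz": 0,"claw": 0}]}}

```text
time_s: 22.95
eef_pos: [0.5277, 0.1988, 0.2698]
tcp_rot: [[-0.083, 0.997, 0.0], [0.997, 0.083, -0.0], [-0.0, 0.0, -1.0]]
force: [-0.1, 0.3, -0.1]
width: 0.0441
```

```bash
python3 - <<'E'
from h import *
s=monitor.observe();p=vision.grab_frame("wrist");s2=monitor.observe()
print(s["eef_pos"],s2["eef_pos"],np.abs(s["joint_vel"]).max(),s["width"])
w=cloud(p,s);cv2.imwrite("pics/w4.png",p["img"]);np.savez("w4.npz",w=w,img=p["img"])
def R(n,p,w):
  for d in vision.silhouettes(n,p)[:1]:
    m=d["region"]&np.isfinite(w[...,2]);q=w[m]
    zt=np.percentile(q[:,2],95);t=q[q[:,2]>zt-0.006]
    print(n,round(d["confidence"],2),np.round(d["box"],0),"n",len(q),"ztop",round(zt,4),"rect",[np.round(a,1) for a in cv2.minAreaRect(t[:,:2].astype(np.float32)*1000)])
R("tray",p,w);R("divider",p,w)
p=vision.grab_frame("top");w=cloud(p);cv2.imwrite("pics/t4.png",p["img"])
for n in ["jar","box","tin","mat"]:R(n,p,w)
E
```

```text
[0.5277 0.1988 0.2698] [0.5277 0.199  0.2698] 0.007215786823698728 0.044051223322013
tray 0.63 [290. 123. 280. 244.] n 56592 ztop 0.0496 rect [array([534.7, 247.8]), array([270.8, 254.1]), np.float64(5.0)]
divider 0.85 [391. 115.  42. 230.] n 5151 ztop 0.0857 rect [array([643.5, 266.3]), array([ 9.6, 59.3]), np.float64(4.8)]
jar 0.55 [392. 170.  32.  29.] n 600 ztop 0.0967 rect [array([ 485.5, -156.3]), array([48.6, 46.6]), np.float64(0.6)]
box 0.83 [429. 174.  37.  24.] n 667 ztop 0.081 rect [array([ 477.7, -244.5]), array([41.6, 53.4]), np.float64(12.5)]
tin 0.88 [476. 182.  36.  29.] n 780 ztop 0.0616 rect [array([ 461.8, -356.7]), array([57.9, 58.5]), np.float64(70.6)]
mat 0.7 [432. 157. 134.  95.] n 7473 ztop 0.0077 rect [array([ 526.3, -268.7]), array([302.4, 202.3]), np.float64(82.8)]
```

View pics/w4.png

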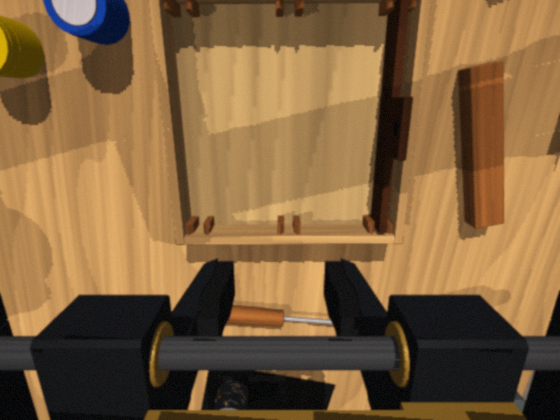

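View pics/t4.png

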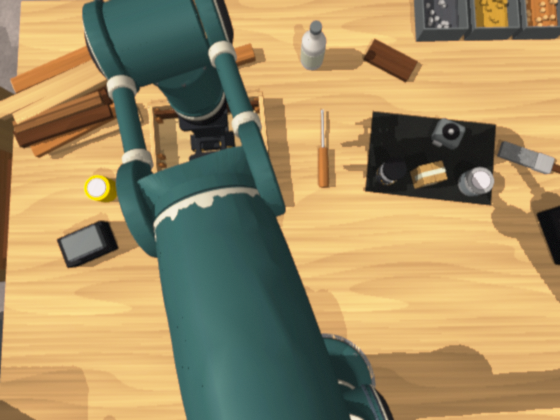

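The wrist view shows the empty tray, the divider tab at (400,128), and the middle cleat pairs at (288,224) and (290,8). In the top view jar, box and tin stand on the mat at (392,170), (429,174) and (478,182). I'll measure the groove and tab precisely.

```bash
python3 - <<'E'
import numpy as np,cv2
np.set_printoptions(precision=1,suppress=True,linewidth=150)
d=np.load("w4.npz");w=d["w"]*1000
z=w[...,2]
# rim of tray: points z 46-54
yaw=np.radians(5.1)
c=np.array([535,257.5]);ex=np.array([np.cos(yaw),np.sin(yaw)]);ey=np.array([-ex[1],ex[0]])
tx=(w[...,:2]-c)@ex; ty=(w[...,:2]-c)@ey
rim=(z>47)&(z<53)
for nm,sel,coord,along in [("front",rim&(tx<-120)&(tx>-145),tx,ty),("back",rim&(tx>118)&(tx<145)&(abs(ty)<90),tx,ty),("right",rim&(ty<-118)&(ty>-145)&(abs(tx)<100),ty,tx)]:
    a=along[sel];b=coord[sel]
    # edges per bin
    lo=[];hi=[];mid=[]
    for k in np.arange(-100,101,20):
        m=abs(a-k)<10
        if m.sum()>15: lo.append(np.percentile(b[m],3));hi.append(np.percentile(b[m],97));mid.append(k)
    if mid: print(nm,"lo",np.array(lo),"hi",np.array(hi),"slope mid deg",np.degrees(np.polyfit(mid,(np.array(lo)+hi)/2,1)[0]))
cl=(z>40)&(z<46)&(abs(tx)<30)
for sg in (-1,1):
    m=cl&(ty*sg>108)&(ty*sg<124); print("cleat pts",sg,m.sum(),np.sort(tx[m])[::max(1,m.sum()//20)])
tab=(z>80)&(z<90)&(abs(tx-110)<15); print("tab",tab.sum(),"tx",np.percentile(tx[tab],[2,50,98]),"ty",np.percentile(ty[tab],[1,50,99]),np.median(z[tab]),"slope",np.degrees(np.polyfit(ty[tab],tx[tab],1)[0]))
img=d["img"];a=cv2.resize(img[195:250,240:340],None,fx=6,fy=5,interpolation=cv2.INTER_CUBIC);b=cv2.resize(img[0:40,240:340],None,fx=6,fy=5,interpolation=cv2.INTER_CUBIC)
cv2.imwrite("pics/gr.png",np.vstack([b,a]))
E
```

```text
front lo [-135.4 -135.4 -135.4 -135.5 -135.5 -135.3 -135.4 -135.3 -135.3 -135.4 -135.4] hi [-125.9 -125.9 -125.9 -125.9 -126.  -125.8 -125.8 -125.8 -125.8 -125.7 -125.8] slope mid deg 0.04000685056672369
back lo [123.9 123.9 124.  127.  127.  126.9 123.7 123.8 123.8] hi [133.3 133.4 133.5 133.7 133.3 133.4 133.4 133.3 133.4] slope mid deg -0.03998054418293971
right lo [-135.  -135.1 -135.2 -135.2 -135.2 -135.5 -135.5 -135.8 -135.5 -134.7 -134.6] hi [-126.  -125.9 -126.1 -125.9 -125.8 -125.9 -125.9 -125.9 -126.  -126.1 -126. ] slope mid deg 0.01246666339085706
cleat pts -1 65 [-13.4 -13.4 -13.4 -12.2 -12.2 -12.2 -11.  -11.  -11.   -9.8  -9.8   8.2   8.2   8.2   9.2   9.3  10.4  10.4  10.5  11.6  11.7  11.8]
cleat pts 1 83 [-13.8 -13.8 -12.8 -12.8 -11.9 -11.8 -10.9 -10.9 -10.9  -9.9  -9.9   7.8   8.6   8.7   9.5   9.6  10.5  10.6  11.5  11.6  12.5]
tab 707 tx [104.3 107.8 113. ] ty [-30.1   0.6  28.7] 85.41223665712133 slope -0.039334611119470515
```

View pics/gr.png

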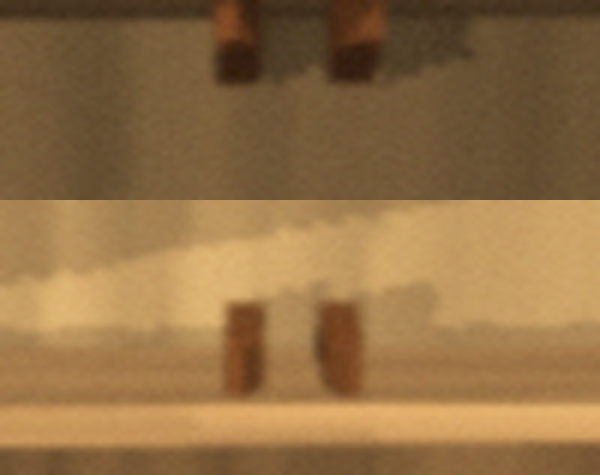

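```bash
python3 m.py "[(0.6433,0.2666,0.13,95.1),(0.6433,0.2666,0.057,95.1)]"
```

```text
[0.5276 0.1997 0.2696] 23.35 [-0.0406  0.7007  0.8302] 0.04434621498232317 v 0.001593611935204334
(0.6433, 0.2666, 0.13, 95.1) -> xyz [ 56.8 121.  139.6] r [ 0.   -0.   -0.25]
(0.6433, 0.2666, 0.057, 95.1) -> xyz [ 56.8 121.  212.6] r [ 0.   -0.   -0.25]
```

Call:
{"method": "step_arm", "body": {"motion": [{"x": 6,"y": 12,"z": 12,"rx": 0,"ry": 0,"rz": 0,"claw": 0},{"x": 20,"y": 42,"z": 45,"rx": 0,"ry": 0,"rz": -0.2,"claw": 0},{"x": 37,"y": 78,"z": 85,"rx": 0,"ry": 0,"rz": -0.3,"claw": 0},{"x": 50,"y": 106,"z": 120,"rx": 0,"ry": 0,"rz": -0.3,"claw": 0},{"x": 56,"y": 119,"z": 136,"rx": 0,"ry": 0,"rz": -0.3,"claw": 0},{"x": 57,"y": 121,"z": 140,"rx": 0,"ry": 0,"rz": -0.3,"claw": 0},{"x": 57,"y": 121,"z": 140,"rx": 0,"ry": 0,"rz": -0.3,"claw": 0},{"x": 57,"y": 121,"z": 140,"rx": 0,"ry": 0,"rz": -0.3,"claw": 0},{"x": 57,"y": 121,"z": 140,"rx": 0,"ry": 0,"rz": -0.3,"claw": 0}]}}

```text
time_s: 24.25
eef_pos: [0.6438, 0.2667, 0.132]
tcp_rot: [[-0.09, 0.996, 0.003], [0.996, 0.09, 0.001], [0.001, 0.003, -1.0]]
force: [0.5, -0.5, -0.3]
width: 0.0441
```

```bash
python3 m.py "[(0.6433,0.2666,0.057,95.1)]"
```

```text
[0.6438 0.2667 0.132 ] 24.25 [ 0.5034 -0.4811 -0.2547] 0.0440886323874639 v 0.0040131607718419575
(0.6433, 0.2666, 0.057, 95.1) -> xyz [-0.1 -0.7 75. ] r [ 0.17 -0.04  0.04]
```

Call:
{"method": "step_arm", "body": {"motion": [{"x": 0,"y": 0,"z": 15,"rx": 0,"ry": 0,"rz": 0,"claw": 0},{"x": 0,"y": 0,"z": 45,"rx": 0,"ry": 0,"rz": 0,"claw": 0},{"x": 0,"y": 0,"z": 68,"rx": 0,"ry": 0,"rz": 0,"claw": 0},{"x": 0,"y": 0,"z": 75,"rx": 0,"ry": 0,"rz": 0,"claw": 0},{"x": 0,"y": 0,"z": 75,"rx": 0,"ry": 0,"rz": 0,"claw": 1},{"x": 0,"y": 0,"z": 75,"rx": 0,"ry": 0,"rz": 0,"claw": 1},{"x": 0,"y": 0,"z": 75,"rx": 0,"ry": 0,"rz": 0,"claw": 1},{"x": 0,"y": 0,"z": 75,"rx": 0,"ry": 0,"rz": 0,"claw": 1},{"x": 0,"y": 0,"z": 75,"rx": 0,"ry": 0,"rz": 0,"claw": 1},{"x": 0,"y": 0,"z": 75,"rx": 0,"ry": 0,"rz": 0,"claw": 1}]}}

```text
time_s: 25.25
eef_pos: [0.644, 0.267, 0.056]
tcp_rot: [[-0.09, 0.996, 0.002], [0.996, 0.09, 0.001], [0.001, 0.002, -1.0]]
force: [-1.2, 0.0, 4.7]
width: 0.0085
```

```bash
python3 m.py "[(0.6433,0.2666,0.127,95.1)]"
```

```text
[0.644 0.267 0.056] 25.25 [-1.1513  0.0188  4.701 ] 0.008498325609491337 v 0.001982431155845378
(0.6433, 0.2666, 0.127, 95.1) -> xyz [ -0.3  -0.6 -71. ] r [ 0.09 -0.03  0.05]
```

Call:
{"method": "step_arm", "body": {"motion": [{"x": 0,"y": 0,"z": -10,"rx": 0,"ry": 0,"rz": 0,"claw": 1},{"x": 0,"y": 0,"z": -30,"rx": 0,"ry": 0,"rz": 0,"claw": 1},{"x": 0,"y": 0,"z": -52,"rx": 0,"ry": 0,"rz": 0,"claw": 1},{"x": 0,"y": 0,"z": -66,"rx": 0,"ry": 0,"rz": 0,"claw": 1},{"x": 0,"y": -15,"z": -70,"rx": 0,"ry": 0,"rz": 0,"claw": 1},{"x": 0,"y": -45,"z": -70,"rx": 0,"ry": 0,"rz": 0,"claw": 1},{"x": 0,"y": -80,"z": -70,"rx": 0,"ry": 0,"rz": 0,"claw": 1},{"x": 0,"y": -102,"z": -70,"rx": 0,"ry": 0,"rz": 0,"claw": 1},{"x": 0,"y": -110,"z": -70,"rx": 0,"ry": 0,"rz": 0,"claw": 1},{"x": 0,"y": -110,"z": -70,"rx": 0,"ry": 0,"rz": 0,"claw": 1}]}}

```text
time_s: 26.25
eef_pos: [0.5331, 0.2569, 0.1248]
tcp_rot: [[-0.09, 0.996, 0.0], [0.996, 0.09, 0.0], [-0.0, 0.0, -1.0]]
force: [0.7, 0.2, -1.2]
width: 0.0089
```

Call:
{"method": "step_arm", "body": {"motion": [{"x": 0,"y": 0,"z": 0,"rx": 0,"ry": 0,"rz": 0,"claw": 1},{"x": 0,"y": 0,"z": 0,"rx": 0,"ry": 0,"rz": 0,"claw": 1},{"x": 0,"y": 0,"z": 0,"rx": 0,"ry": 0,"rz": 0,"claw": 1}]}}

```text
time_s: 26.55
eef_pos: [0.5348, 0.257, 0.1247]
tcp_rot: [[-0.089, 0.996, 0.001], [0.996, 0.089, 0.0], [0.0, 0.001, -1.0]]
force: [-0.6, -0.1, -0.8]
width: 0.0087
```

```bash
python3 m.py "[(0.5342,0.2568,0.126,95.1)]"; python3 - <<'E'
from h import *
s=monitor.observe();p=vision.grab_frame("wrist");w=cloud(p,s);cv2.imwrite("pics/w5.png",p["img"])
p2=vision.grab_frame("scene");cv2.imwrite("pics/s5.png",cv2.resize(p2["img"][120:300,240:440],None,fx=3.5,fy=3.2))
w=w*1000;z=w[...,2];yaw=np.radians(5.1);c=np.array([535,257.5]);ex=np.array([np.cos(yaw),np.sin(yaw)]);ey=np.array([-ex[1],ex[0]])
tx=(w[...,:2]-c)@ex; ty=(w[...,:2]-c)@ey
b=(z>90)&(z<125)&(abs(tx)<30)&(abs(ty)>35)&(abs(ty)<130)
if b.sum():
  print("board",b.sum(),"z",np.percentile(z[b],[5,50,95]),"tx",np.percentile(tx[b],[3,50,97]),"ty",np.percentile(ty[b],[0.5,99.5]))
  t=b&(z>np.percentile(z[b],50)-4); print("slope deg",np.degrees(np.polyfit(ty[t],tx[t],1)[0]),"z slope",np.degrees(np.polyfit(ty[t],z[t],1)[0]))
E
```

```text
[0.5348 0.257  0.1247] 26.55 [-0.5539 -0.0921 -0.7825] 0.008700166383880964 v 0.00466226487340681
(0.5342, 0.2568, 0.126, 95.1) -> xyz [-0.1 -0.6 -1.3] r [ 0.03 -0.01  0.02]
board 4772 z [117.202  118.3282 119.3967] tx [-4.2621 -0.1529  4.2021] ty [-91.571  119.3987]
slope deg 0.039631468861634114 z slope 0.013200699349830328
```

View pics/w5.png

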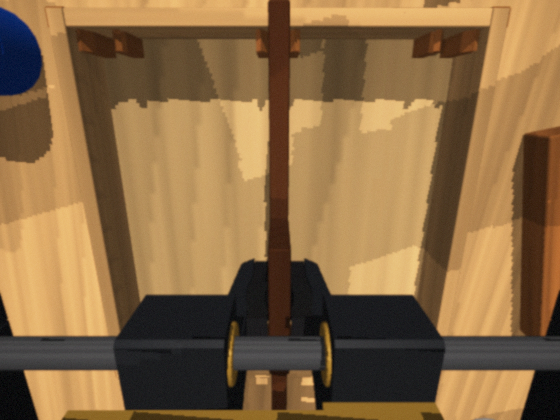

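View pics/s5.png

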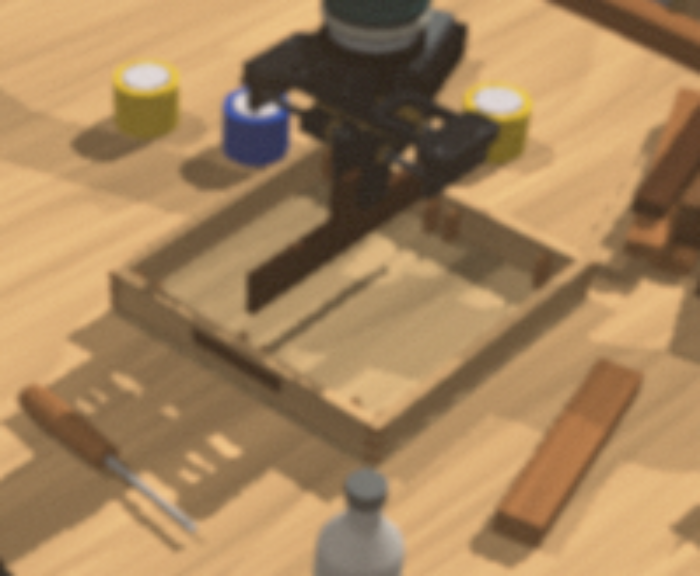

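The wrist view shows the board at column 280, aligned over the middle cleats at (278,42). The scene crop shows it level. It needs a shift of about 1 mm, then I'll lower it.

Call:
{"method": "step_arm", "body": {"motion": [{"x": 1,"y": -1,"z": 5,"rx": 0,"ry": 0,"rz": 0,"claw": 1},{"x": 1,"y": -1,"z": 15,"rx": 0,"ry": 0,"rz": 0,"claw": 1},{"x": 1,"y": -1,"z": 25,"rx": 0,"ry": 0,"rz": 0,"claw": 1},{"x": 1,"y": -1,"z": 32,"rx": 0,"ry": 0,"rz": 0,"claw": 1},{"x": 1,"y": -1,"z": 37,"rx": 0,"ry": 0,"rz": 0,"claw": 1},{"x": 1,"y": -1,"z": 42,"rx": 0,"ry": 0,"rz": 0,"claw": 1},{"x": 1,"y": -1,"z": 46,"rx": 0,"ry": 0,"rz": 0,"claw": 1},{"x": 1,"y": -1,"z": 46,"rx": 0,"ry": 0,"rz": 0,"claw": 1}]}}

```text
time_s: 27.45
eef_pos: [0.5327, 0.2577, 0.0781]
tcp_rot: [[-0.09, 0.996, -0.0], [0.996, 0.09, -0.0], [-0.0, -0.0, -1.0]]
force: [0.1, 1.1, -1.1]
width: 0.0086
```

```bash
python3 m.py "[(0.5342,0.2568,0.056,95.1)]"
```

```text
[0.5327 0.2577 0.0781] 27.45 [ 0.0507  1.1448 -1.148 ] 0.008608281160299686 v 0.014084956610635156
(0.5342, 0.2568, 0.056, 95.1) -> xyz [-1.1  1.4 22.1] r [-0.    0.    0.05]
```

Call:
{"method": "step_arm", "body": {"motion": [{"x": 0,"y": 0.5,"z": 6,"rx": 0,"ry": 0,"rz": 0,"claw": 1},{"x": 0,"y": 0.5,"z": 12,"rx": 0,"ry": 0,"rz": 0,"claw": 1},{"x": 0,"y": 0.5,"z": 17,"rx": 0,"ry": 0,"rz": 0,"claw": 1},{"x": 0,"y": 0.5,"z": 20,"rx": 0,"ry": 0,"rz": 0,"claw": 1},{"x": 0,"y": 0.5,"z": 22,"rx": 0,"ry": 0,"rz": 0,"claw": 1},{"x": 0,"y": 0.5,"z": 23,"rx": 0,"ry": 0,"rz": 0,"claw": 1},{"x": 0,"y": 0.5,"z": 23,"rx": 0,"ry": 0,"rz": 0,"claw": 1}]}}

```text
time_s: 28.15
eef_pos: [0.5333, 0.2578, 0.056]
tcp_rot: [[-0.09, 0.996, 0.0], [0.996, 0.09, 0.0], [-0.0, 0.0, -1.0]]
force: [-0.6, -1.2, 0.9]
width: 0.0091
```

Call:
{"method": "step_arm", "body": {"motion": [{"x": 0,"y": 0,"z": 1,"rx": 0,"ry": 0,"rz": 0,"claw": 1},{"x": 0,"y": 0,"z": 2,"rx": 0,"ry": 0,"rz": 0,"claw": 1},{"x": 0,"y": 0,"z": 2,"rx": 0,"ry": 0,"rz": 0,"claw": 1},{"x": 0,"y": 0,"z": 0,"rx": 0,"ry": 0,"rz": 0,"claw": 0},{"x": 0,"y": 0,"z": 0,"rx": 0,"ry": 0,"rz": 0,"claw": 0},{"x": 0,"y": 0,"z": -5,"rx": 0,"ry": 0,"rz": 0,"claw": 0},{"x": 0,"y": 0,"z": -35,"rx": 0,"ry": 0,"rz": 0,"claw": 0},{"x": -30,"y": 0,"z": -80,"rx": 0,"ry": 0,"rz": 0,"claw": 0},{"x": -55,"y": 0,"z": -125,"rx": 0,"ry": 0,"rz": 0,"claw": 0},{"x": -60,"y": 0,"z": -155,"rx": 0,"ry": 0,"rz": 0,"claw": 0}]}}

```text
time_s: 29.15
eef_pos: [0.539, 0.1965, 0.2131]
tcp_rot: [[-0.089, 0.996, 0.002], [0.996, 0.089, -0.0], [-0.0, 0.002, -1.0]]
force: [1.5, 0.2, 0.1]
width: 0.0442
```

Call:
{"method": "step_arm", "body": {"motion": [{"x": 0,"y": 0,"z": -20,"rx": 0,"ry": 0,"rz": 0,"claw": -1},{"x": 0,"y": 0,"z": -30,"rx": 0,"ry": 0,"rz": 0,"claw": -1},{"x": 0,"y": 0,"z": -30,"rx": 0,"ry": 0,"rz": 0,"claw": -1},{"x": 0,"y": 0,"z": -30,"rx": 0,"ry": 0,"rz": 0,"claw": -1},{"x": 0,"y": 0,"z": -30,"rx": 0,"ry": 0,"rz": 0,"claw": -1}]}}

```text
time_s: 29.65
eef_pos: [0.5374, 0.198, 0.2383]
tcp_rot: [[-0.09, 0.996, -0.004], [0.996, 0.09, -0.001], [-0.001, -0.004, -1.0]]
force: [-0.2, 0.2, -0.1]
width: 0.082
```

```bash
python3 - <<'E'
from h import *
s=monitor.observe();p=vision.grab_frame("wrist");w=cloud(p,s);cv2.imwrite("pics/w6.png",p["img"]);print(s["eef_pos"],s["time_s"])
w=w*1000;z=w[...,2];yaw=np.radians(5.1);c=np.array([535,257.5]);ex=np.array([np.cos(yaw),np.sin(yaw)]);ey=np.array([-ex[1],ex[0]])
tx=(w[...,:2]-c)@ex; ty=(w[...,:2]-c)@ey
def st(n,b):
  print(n,b.sum(),"z",np.percentile(z[b],[3,50,97]),"tx",np.percentile(tx[b],[3,50,97]),"ty",np.percentile(ty[b],[.5,99.5]))
b=(z>43)&(abs(tx)<9)&(abs(ty)<122);st("tab",b&(z>78));sh=b&(z<60);st("shoulder",sh&(abs(ty)>33));st("left",sh&(ty>90));st("right",sh&(ty<-80))
st("rim",(z>43)&(z<60)&(tx<-127)&(tx>-134)&(abs(ty)<90))
E
python3 m.py "[(0.4855,-0.1568,0.16,95),(0.4855,-0.1568,0.036,95)]"
```

```text
[0.5374 0.198  0.2383] 29.65
tab 4079 z [ 84.8746 318.9226 330.1111] tx [-8.338  -0.4482  8.3388] ty [-42.9211  27.5376]
shoulder 1553 z [48.1809 49.5863 51.1046] tx [-5.9949 -1.9273  2.3114] ty [-120.4212  106.4796]
left 217 z [48.3067 49.6157 51.1621] tx [-5.9117 -1.5386  2.0209] ty [ 90.3465 106.7824]
right 293 z [48.3691 49.5565 50.9063] tx [-5.141  -1.8875  2.3957] ty [-121.3681  -80.3057]
rim 1400 z [48.2457 49.6777 51.1491] tx [-133.8155 -130.4522 -127.1948] ty [-88.231   89.3509]
[0.5374 0.198  0.2384] 29.7 [ 0.7688 -0.554   0.0193] 0.08591214760103791 v 0.005445740711905846
(0.4855, -0.1568, 0.16, 95) -> xyz [-348.6  -83.4   79. ] r [-0.2   0.05  0.17]
(0.4855, -0.1568, 0.036, 95) -> xyz [-348.5  -83.   203. ] r [-0.2   0.05  0.17]
```

View pics/w6.png

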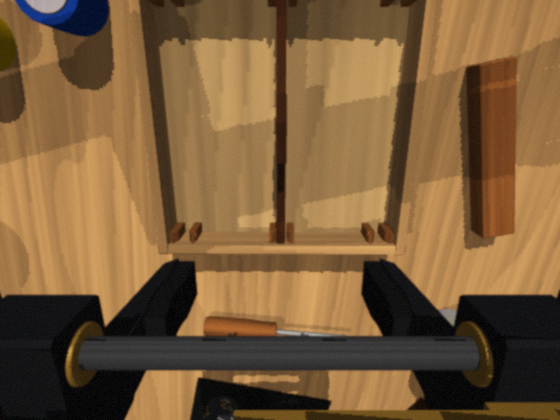

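The divider's shoulders measure z 49.6 mm against the rim's 49.7 mm, so it is fully home. In the view it sits between the middle cleats (column 281). Now I'll pick up the jar.

Call:
{"method": "step_arm", "body": {"motion": [{"x": -15,"y": -3,"z": 3,"rx": 0,"ry": 0,"rz": 0,"claw": -1},{"x": -58,"y": -14,"z": 13,"rx": 0,"ry": 0,"rz": 0,"claw": -1},{"x": -105,"y": -25,"z": 24,"rx": 0,"ry": 0,"rz": 0,"claw": -1},{"x": -152,"y": -36,"z": 34,"rx": 0,"ry": 0,"rz": 0,"claw": -1},{"x": -199,"y": -48,"z": 45,"rx": 0,"ry": 0,"rz": 0,"claw": -1},{"x": -246,"y": -59,"z": 56,"rx": 0,"ry": 0,"rz": 0,"claw": -1},{"x": -293,"y": -70,"z": 66,"rx": 0,"ry": 0,"rz": 0,"claw": -1},{"x": -330,"y": -79,"z": 75,"rx": 0,"ry": 0,"rz": 0,"claw": -1},{"x": -345,"y": -82,"z": 78,"rx": 0,"ry": 0,"rz": 0,"claw": -1},{"x": -349,"y": -83,"z": 79,"rx": 0,"ry": 0,"rz": 0,"claw": -1}]}}

```text
time_s: 30.7
eef_pos: [0.4859, -0.1585, 0.1606]
tcp_rot: [[-0.087, 0.996, -0.002], [0.996, 0.087, 0.001], [0.001, -0.002, -1.0]]
force: [-0.3, 0.2, 0.0]
width: 0.088
```

Call:
{"method": "step_arm", "body": {"motion": [{"x": 0,"y": 0,"z": 0,"rx": 0,"ry": 0,"rz": 0,"claw": -1},{"x": 0,"y": 0,"z": 0,"rx": 0,"ry": 0,"rz": 0,"claw": -1},{"x": 0,"y": 0,"z": 0,"rx": 0,"ry": 0,"rz": 0,"claw": -1}]}}

```text
time_s: 31.0
eef_pos: [0.4877, -0.1557, 0.162]
tcp_rot: [[-0.092, 0.996, 0.001], [0.996, 0.092, 0.0], [0.0, 0.001, -1.0]]
force: [-0.7, -0.8, -0.1]
width: 0.088
```

```bash
python3 m.py "[(0.4855,-0.1568,0.036,95)]"
```

```text
[ 0.4877 -0.1557  0.162 ] 31.0 [-0.7046 -0.8193 -0.1102] 0.08799217475630633 v 0.0024194732550432705
(0.4855, -0.1568, 0.036, 95) -> xyz [ -0.9  -2.4 126. ] r [ 0.04 -0.    0.26]
```

Call:
{"method": "step_arm", "body": {"motion": [{"x": -1,"y": -2,"z": 20,"rx": 0,"ry": 0,"rz": 0,"claw": -1},{"x": -1,"y": -2,"z": 60,"rx": 0,"ry": 0,"rz": 0,"claw": -1},{"x": -1,"y": -2,"z": 100,"rx": 0,"ry": 0,"rz": 0,"claw": -1},{"x": -1,"y": -2,"z": 120,"rx": 0,"ry": 0,"rz": 0,"claw": -1},{"x": -1,"y": -2,"z": 126,"rx": 0,"ry": 0,"rz": 0,"claw": -1},{"x": -1,"y": -2,"z": 126,"rx": 0,"ry": 0,"rz": 0,"claw": 1},{"x": -1,"y": -2,"z": 126,"rx": 0,"ry": 0,"rz": 0,"claw": 1},{"x": -1,"y": -2,"z": 126,"rx": 0,"ry": 0,"rz": 0,"claw": 1},{"x": -1,"y": -2,"z": 126,"rx": 0,"ry": 0,"rz": 0,"claw": 1},{"x": -1,"y": -2,"z": 126,"rx": 0,"ry": 0,"rz": 0,"claw": 1}]}}

```text
time_s: 32.0
eef_pos: [0.4859, -0.1585, 0.0366]
tcp_rot: [[-0.09, 0.996, 0.002], [0.996, 0.09, -0.001], [-0.001, 0.001, -1.0]]
force: [-0.4, -0.6, 0.7]
width: 0.0504
```

Call:
{"method": "step_arm", "body": {"motion": [{"x": 0,"y": 0,"z": 0,"rx": 0,"ry": 0,"rz": 0,"claw": 1},{"x": 0,"y": 0,"z": 0,"rx": 0,"ry": 0,"rz": 0,"claw": 1}]}}

```text
time_s: 32.2
eef_pos: [0.4857, -0.1585, 0.0364]
tcp_rot: [[-0.09, 0.996, 0.001], [0.996, 0.09, -0.0], [-0.0, 0.001, -1.0]]
force: [-1.9, -0.2, 5.9]
width: 0.0489
```

```bash
python3 m.py "[(0.5915,0.3242,0.15,95),(0.5915,0.3242,0.041,95)]"
```

```text
[ 0.4857 -0.1585  0.0364] 32.2 [-1.9127 -0.1723  5.9266] 0.04894770254264543 v 0.0010255754301036015
(0.5915, 0.3242, 0.15, 95) -> xyz [ 471.2  148.7 -113.7] r [0.04 0.03 0.14]
(0.5915, 0.3242, 0.041, 95) -> xyz [471.3 148.7  -4.7] r [0.04 0.03 0.14]
```

Call:
{"method": "step_arm", "body": {"motion": [{"x": 0,"y": 0,"z": -15,"rx": 0,"ry": 0,"rz": 0,"claw": 1},{"x": 0,"y": 0,"z": -50,"rx": 0,"ry": 0,"rz": 0,"claw": 1},{"x": 5,"y": 2,"z": -90,"rx": 0,"ry": 0,"rz": 0,"claw": 1},{"x": 35,"y": 11,"z": -110,"rx": 0,"ry": 0,"rz": 0,"claw": 1},{"x": 80,"y": 25,"z": -115,"rx": 0,"ry": 0,"rz": 0,"claw": 1},{"x": 125,"y": 39,"z": -115,"rx": 0,"ry": 0,"rz": 0,"claw": 1},{"x": 170,"y": 54,"z": -115,"rx": 0,"ry": 0,"rz": 0,"claw": 1},{"x": 215,"y": 68,"z": -115,"rx": 0,"ry": 0,"rz": 0,"claw": 1},{"x": 260,"y": 82,"z": -115,"rx": 0,"ry": 0,"rz": 0,"claw": 1},{"x": 305,"y": 96,"z": -115,"rx": 0,"ry": 0,"rz": 0,"claw": 1}]}}

```text
time_s: 33.2
eef_pos: [0.5531, 0.156, 0.15]
tcp_rot: [[-0.09, 0.996, -0.001], [0.996, 0.09, -0.0], [-0.0, -0.001, -1.0]]
force: [-0.0, -0.2, -1.3]
width: 0.0485
```

Call:
{"method": "step_arm", "body": {"motion": [{"x": 45,"y": 14,"z": 0,"rx": 0,"ry": 0,"rz": 0,"claw": 1},{"x": 90,"y": 28,"z": 0,"rx": 0,"ry": 0,"rz": 0,"claw": 1},{"x": 130,"y": 41,"z": 0,"rx": 0,"ry": 0,"rz": 0,"claw": 1},{"x": 155,"y": 49,"z": 0,"rx": 0,"ry": 0,"rz": 0,"claw": 1},{"x": 164,"y": 52,"z": 0,"rx": 0,"ry": 0,"rz": 0,"claw": 1},{"x": 166,"y": 53,"z": 0,"rx": 0,"ry": 0,"rz": 0,"claw": 1},{"x": 166,"y": 53,"z": 0,"rx": 0,"ry": 0,"rz": 0,"claw": 1},{"x": 166,"y": 53,"z": 0,"rx": 0,"ry": 0,"rz": 0,"claw": 1},{"x": 166,"y": 53,"z": 0,"rx": 0,"ry": 0,"rz": 0,"claw": 1}]}}

```text
time_s: 34.1
eef_pos: [0.5913, 0.3229, 0.1506]
tcp_rot: [[-0.088, 0.996, -0.0], [0.996, 0.088, -0.0], [-0.0, -0.0, -1.0]]
force: [-0.7, 0.2, -1.6]
width: 0.0488
```

```bash
python3 m.py "[(0.5915,0.3242,0.041,95)]"
```

```text
[0.5913 0.3229 0.1506] 34.1 [-0.6841  0.2072 -1.601 ] 0.04881469463036425 v 0.0054993215554970595
(0.5915, 0.3242, 0.041, 95) -> xyz [  1.3   0.3 109.6] r [-0.02  0.02  0.06]
```

Call:
{"method": "step_arm", "body": {"motion": [{"x": 1,"y": 0,"z": 15,"rx": 0,"ry": 0,"rz": 0,"claw": 1},{"x": 1,"y": 0,"z": 50,"rx": 0,"ry": 0,"rz": 0,"claw": 1},{"x": 1,"y": 0,"z": 80,"rx": 0,"ry": 0,"rz": 0,"claw": 1},{"x": 1,"y": 0,"z": 98,"rx": 0,"ry": 0,"rz": 0,"claw": 1},{"x": 1,"y": 0,"z": 106,"rx": 0,"ry": 0,"rz": 0,"claw": 1},{"x": 1,"y": 0,"z": 109,"rx": 0,"ry": 0,"rz": 0,"claw": 1},{"x": 1,"y": 0,"z": 110.5,"rx": 0,"ry": 0,"rz": 0,"claw": 1},{"x": 1,"y": 0,"z": 110.5,"rx": 0,"ry": 0,"rz": 0,"claw": 1}]}}

```text
time_s: 34.9
eef_pos: [0.5924, 0.3259, 0.0415]
tcp_rot: [[-0.09, 0.996, 0.002], [0.996, 0.09, 0.001], [0.001, 0.002, -1.0]]
force: [0.0, 0.1, -1.5]
width: 0.0483
```

Call:
{"method": "step_arm", "body": {"motion": [{"x": 0,"y": 0,"z": 1,"rx": 0,"ry": 0,"rz": 0,"claw": 1},{"x": 0,"y": 0,"z": 1.5,"rx": 0,"ry": 0,"rz": 0,"claw": 1},{"x": 0,"y": 0,"z": 1.5,"rx": 0,"ry": 0,"rz": 0,"claw": 1},{"x": 0,"y": 0,"z": 1.5,"rx": 0,"ry": 0,"rz": 0,"claw": -0.42},{"x": 0,"y": 0,"z": 1.5,"rx": 0,"ry": 0,"rz": 0,"claw": -0.42},{"x": 0,"y": 0,"z": 1.5,"rx": 0,"ry": 0,"rz": 0,"claw": -0.42},{"x": 0,"y": 0,"z": -15,"rx": 0,"ry": 0,"rz": 0,"claw": -0.42},{"x": 0,"y": 0,"z": -50,"rx": 0,"ry": 0,"rz": 0,"claw": -0.42},{"x": 0,"y": 0,"z": -90,"rx": 0,"ry": 0,"rz": 0,"claw": -0.42},{"x": 0,"y": 0,"z": -120,"rx": 0,"ry": 0,"rz": 0,"claw": -0.42}]}}

```text
time_s: 35.9
eef_pos: [0.5921, 0.3257, 0.1638]
tcp_rot: [[-0.09, 0.996, 0.003], [0.996, 0.09, 0.001], [0.001, 0.003, -1.0]]
force: [0.5, 0.2, 0.3]
width: 0.0621
```

```bash
python3 m.py "[(0.477,-0.2442,0.165,102.8)]"
```

```text
[0.5921 0.3257 0.1638] 35.9 [0.5211 0.2365 0.3384] 0.062102960610381855 v 0.4936547734023365
(0.477, -0.2442, 0.165, 102.8) -> xyz [-557.3 -165.8   -2.2] r [ 0.15 -0.05 -7.65]
```

Call:
{"method": "step_arm", "body": {"motion": [{"x": -15,"y": -5,"z": 0,"rx": 0,"ry": 0,"rz": 0,"claw": -0.5},{"x": -55,"y": -16,"z": 0,"rx": 0,"ry": 0,"rz": -1,"claw": -0.5},{"x": -101,"y": -30,"z": 0,"rx": 0,"ry": 0,"rz": -2,"claw": -0.5},{"x": -147,"y": -44,"z": 0,"rx": 0,"ry": 0,"rz": -3,"claw": -0.5},{"x": -193,"y": -57,"z": 0,"rx": 0,"ry": 0,"rz": -4,"claw": -0.5},{"x": -239,"y": -71,"z": 0,"rx": 0,"ry": 0,"rz": -5,"claw": -0.5},{"x": -285,"y": -85,"z": 0,"rx": 0,"ry": 0,"rz": -6,"claw": -0.5},{"x": -331,"y": -98,"z": 0,"rx": 0,"ry": 0,"rz": -7,"claw": -0.5},{"x": -377,"y": -112,"z": 0,"rx": 0,"ry": 0,"rz": -7.6,"claw": -0.5},{"x": -423,"y": -126,"z": 0,"rx": 0,"ry": 0,"rz": -7.6,"claw": -0.5}]}}

```text
time_s: 36.9
eef_pos: [0.5019, -0.1092, 0.1596]
tcp_rot: [[-0.221, 0.975, -0.001], [0.975, 0.221, 0.0], [0.0, -0.001, -1.0]]
force: [0.5, -0.8, -0.5]
width: 0.066
```

```bash
python3 m.py "[(0.477,-0.2442,0.165,102.8)]"
```

```text
[ 0.5019 -0.1092  0.1596] 36.9 [ 0.4888 -0.8027 -0.5409] 0.06604270150024895 v 0.9357307819863211
(0.477, -0.2442, 0.165, 102.8) -> xyz [-126.2  -54.1   -5.4] r [-0.05 -0.01 -0.04]
```

Call:
{"method": "step_arm", "body": {"motion": [{"x": -40,"y": -17,"z": 0,"rx": 0,"ry": 0,"rz": 0,"claw": -0.5},{"x": -80,"y": -34,"z": 0,"rx": 0,"ry": 0,"rz": 0,"claw": -0.5},{"x": -110,"y": -46,"z": 0,"rx": 0,"ry": 0,"rz": 0,"claw": -0.5},{"x": -122,"y": -51,"z": 0,"rx": 0,"ry": 0,"rz": 0,"claw": -0.5},{"x": -124,"y": -52,"z": 0,"rx": 0,"ry": 0,"rz": 0,"claw": -0.5},{"x": -124,"y": -52,"z": 0,"rx": 0,"ry": 0,"rz": 0,"claw": -0.5},{"x": -124,"y": -52,"z": 0,"rx": 0,"ry": 0,"rz": 0,"claw": -0.5},{"x": -124,"y": -52,"z": 0,"rx": 0,"ry": 0,"rz": 0,"claw": -0.5}]}}

```text
time_s: 37.7
eef_pos: [0.4806, -0.2383, 0.16]
tcp_rot: [[-0.222, 0.975, -0.0], [0.975, 0.222, 0.0], [0.0, -0.0, -1.0]]
force: [0.5, 0.5, -0.5]
width: 0.0661
```

```bash
python3 m.py "[(0.477,-0.2442,0.032,102.8)]"; python3 - <<'E'
from h import *
p=vision.grab_frame("scene");cv2.imwrite("pics/s7.png",p["img"])
E
```

```text
[ 0.4806 -0.2383  0.16  ] 37.7 [ 0.4835  0.4874 -0.5045] 0.06611266859683089 v 0.005137176912279349
(0.477, -0.2442, 0.032, 102.8) -> xyz [ -5.   -4.8 128. ] r [-0.   -0.03  0.05]
```

View pics/s7.png

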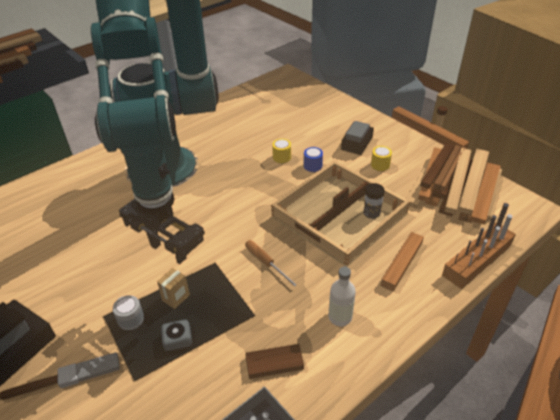

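The jar stands behind the divider at (374,200). The box is at (173,287) and the tin at (127,312).

Call:
{"method": "step_arm", "body": {"motion": [{"x": -3,"y": -3,"z": 15,"rx": 0,"ry": 0,"rz": 0,"claw": -0.5},{"x": -5,"y": -5,"z": 55,"rx": 0,"ry": 0,"rz": 0,"claw": -0.5},{"x": -5,"y": -5,"z": 95,"rx": 0,"ry": 0,"rz": 0,"claw": -0.5},{"x": -5,"y": -5,"z": 120,"rx": 0,"ry": 0,"rz": 0,"claw": -0.5},{"x": -5,"y": -5,"z": 127,"rx": 0,"ry": 0,"rz": 0,"claw": -0.5},{"x": -5,"y": -5,"z": 127,"rx": 0,"ry": 0,"rz": 0,"claw": 1},{"x": -5,"y": -5,"z": 127,"rx": 0,"ry": 0,"rz": 0,"claw": 1},{"x": -5,"y": -5,"z": 127,"rx": 0,"ry": 0,"rz": 0,"claw": 1},{"x": -5,"y": -5,"z": 127,"rx": 0,"ry": 0,"rz": 0,"claw": 1},{"x": -5,"y": -5,"z": 127,"rx": 0,"ry": 0,"rz": 0,"claw": 1}]}}

```text
time_s: 38.75
eef_pos: [0.478, -0.2465, 0.0349]
tcp_rot: [[-0.221, 0.975, 0.003], [0.975, 0.221, -0.002], [-0.002, 0.002, -1.0]]
force: [-0.2, 0.1, 6.6]
width: 0.0416
```

Call:
{"method": "step_arm", "body": {"motion": [{"x": 0,"y": 0,"z": 0,"rx": 0,"ry": 0,"rz": 0,"claw": 1},{"x": 0,"y": 0,"z": 0,"rx": 0,"ry": 0,"rz": 0,"claw": 1}]}}

```text
time_s: 38.95
eef_pos: [0.478, -0.2465, 0.0349]
tcp_rot: [[-0.221, 0.975, 0.003], [0.975, 0.221, -0.002], [-0.002, 0.002, -1.0]]
force: [-1.4, 0.4, 6.5]
width: 0.0419
```

```bash
python3 m.py "[(0.6025,0.2006,0.15,95.1),(0.6025,0.2006,0.037,95.1)]"
```

```text
[ 0.478  -0.2465  0.0349] 38.95 [-1.4216  0.3554  6.4938] 0.041892263287185906 v 0.0012648521823645916
(0.6025, 0.2006, 0.15, 95.1) -> xyz [ 408.3  220.4 -115.5] r [0.14 0.12 7.65]
(0.6025, 0.2006, 0.037, 95.1) -> xyz [408.6 220.2  -2.5] r [0.14 0.12 7.65]
```

Call:
{"method": "step_arm", "body": {"motion": [{"x": 0,"y": 0,"z": -15,"rx": 0,"ry": 0,"rz": 0,"claw": 1},{"x": 0,"y": 0,"z": -50,"rx": 0,"ry": 0,"rz": 0,"claw": 1},{"x": 5,"y": 3,"z": -90,"rx": 0,"ry": 0,"rz": 0,"claw": 1},{"x": 33,"y": 18,"z": -112,"rx": 0,"ry": 0,"rz": 1,"claw": 1},{"x": 75,"y": 40,"z": -118,"rx": 0,"ry": 0,"rz": 2,"claw": 1},{"x": 117,"y": 63,"z": -118,"rx": 0,"ry": 0,"rz": 3,"claw": 1},{"x": 159,"y": 86,"z": -118,"rx": 0,"ry": 0,"rz": 4,"claw": 1},{"x": 201,"y": 108,"z": -118,"rx": 0,"ry": 0,"rz": 5,"claw": 1},{"x": 243,"y": 131,"z": -118,"rx": 0,"ry": 0,"rz": 6,"claw": 1},{"x": 285,"y": 154,"z": -118,"rx": 0,"ry": 0,"rz": 7,"claw": 1}]}}

```text
time_s: 39.95
eef_pos: [0.5635, 0.0682, 0.1515]
tcp_rot: [[-0.099, 0.995, -0.0], [0.995, 0.099, -0.0], [-0.0, -0.0, -1.0]]
force: [0.2, -0.2, -2.8]
width: 0.0421
```

```bash
python3 m.py "[(0.6025,0.2006,0.15,95.1)]"
```

```text
[0.5635 0.0682 0.1515] 39.95 [ 0.248  -0.1905 -2.8162] 0.04208357621935663 v 0.9785776763232001
(0.6025, 0.2006, 0.15, 95.1) -> xyz [127.9  51.9   1.5] r [-0.02  0.    0.61]
```

Call:
{"method": "step_arm", "body": {"motion": [{"x": 40,"y": 17,"z": 0,"rx": 0,"ry": 0,"rz": 0.3,"claw": 1},{"x": 80,"y": 33,"z": 0,"rx": 0,"ry": 0,"rz": 0.6,"claw": 1},{"x": 110,"y": 45,"z": 0,"rx": 0,"ry": 0,"rz": 0.6,"claw": 1},{"x": 122,"y": 49,"z": 0,"rx": 0,"ry": 0,"rz": 0.6,"claw": 1},{"x": 125,"y": 50,"z": 0,"rx": 0,"ry": 0,"rz": 0.6,"claw": 1},{"x": 125,"y": 50,"z": 0,"rx": 0,"ry": 0,"rz": 0.6,"claw": 1},{"x": 125,"y": 50,"z": 0,"rx": 0,"ry": 0,"rz": 0.6,"claw": 1},{"x": 125,"y": 50,"z": 0,"rx": 0,"ry": 0,"rz": 0.6,"claw": 1}]}}

```text
time_s: 40.75
eef_pos: [0.6009, 0.1941, 0.1511]
tcp_rot: [[-0.088, 0.996, -0.001], [0.996, 0.088, -0.0], [-0.0, -0.001, -1.0]]
force: [0.6, -0.4, -3.0]
width: 0.0421
```

```bash
python3 m.py "[(0.6025,0.2006,0.039,95.1)]"
```

```text
[0.6009 0.1941 0.1511] 40.75 [ 0.6413 -0.3872 -2.9819] 0.04209730927144206 v 0.003653723276922162
(0.6025, 0.2006, 0.039, 95.1) -> xyz [  6.4   2.2 112.1] r [-0.03  0.02 -0.05]
```

Call:
{"method": "step_arm", "body": {"motion": [{"x": 3,"y": 1,"z": 15,"rx": 0,"ry": 0,"rz": 0,"claw": 1},{"x": 6,"y": 2,"z": 48,"rx": 0,"ry": 0,"rz": 0,"claw": 1},{"x": 6,"y": 2,"z": 80,"rx": 0,"ry": 0,"rz": 0,"claw": 1},{"x": 6,"y": 2,"z": 100,"rx": 0,"ry": 0,"rz": 0,"claw": 1},{"x": 6,"y": 2,"z": 108,"rx": 0,"ry": 0,"rz": 0,"claw": 1},{"x": 6,"y": 2,"z": 111,"rx": 0,"ry": 0,"rz": 0,"claw": 1},{"x": 6,"y": 2,"z": 112.5,"rx": 0,"ry": 0,"rz": 0,"claw": 1},{"x": 6,"y": 2,"z": 113,"rx": 0,"ry": 0,"rz": 0,"claw": 1},{"x": 6,"y": 2,"z": 113,"rx": 0,"ry": 0,"rz": 0,"claw": 1}]}}

```text
time_s: 41.65
eef_pos: [0.6035, 0.202, 0.039]
tcp_rot: [[-0.09, 0.996, 0.002], [0.996, 0.09, 0.001], [0.0, 0.002, -1.0]]
force: [0.7, 0.8, -2.6]
width: 0.0415
```

Call:
{"method": "step_arm", "body": {"motion": [{"x": 0,"y": 0,"z": 1,"rx": 0,"ry": 0,"rz": 0,"claw": 1},{"x": 0,"y": 0,"z": 1.5,"rx": 0,"ry": 0,"rz": 0,"claw": 1},{"x": 0,"y": 0,"z": 1.5,"rx": 0,"ry": 0,"rz": 0,"claw": 1},{"x": 0,"y": 0,"z": 1.5,"rx": 0,"ry": 0,"rz": 0,"claw": -0.25},{"x": 0,"y": 0,"z": 1.5,"rx": 0,"ry": 0,"rz": 0,"claw": -0.25},{"x": 0,"y": 0,"z": 1.5,"rx": 0,"ry": 0,"rz": 0,"claw": -0.25},{"x": 0,"y": 0,"z": -15,"rx": 0,"ry": 0,"rz": 0,"claw": -0.25},{"x": 0,"y": 0,"z": -50,"rx": 0,"ry": 0,"rz": 0,"claw": -0.25},{"x": 0,"y": 0,"z": -90,"rx": 0,"ry": 0,"rz": 0,"claw": -0.25},{"x": 0,"y": 0,"z": -120,"rx": 0,"ry": 0,"rz": 0,"claw": -0.25}]}}

```text
time_s: 42.65
eef_pos: [0.6037, 0.2021, 0.1619]
tcp_rot: [[-0.09, 0.996, 0.003], [0.996, 0.09, 0.001], [0.001, 0.003, -1.0]]
force: [0.4, 0.7, 0.1]
width: 0.0549
```

```bash
python3 m.py "[(0.4615,-0.3565,0.15,5)]"
```

```text
[0.6037 0.2021 0.1619] 42.65 [0.4042 0.6699 0.1473] 0.05494011957511681 v 0.5123452461425498
(0.4615, -0.3565, 0.15, 5) -> xyz [-543.6 -191.8   10.9] r [ 0.11 -0.17 90.15]
```

Call:
{"method": "step_arm", "body": {"motion": [{"x": -15,"y": -5,"z": 0,"rx": 0,"ry": 0,"rz": 2,"claw": -0.25},{"x": -55,"y": -19,"z": 0,"rx": 0,"ry": 0,"rz": 9,"claw": -1},{"x": -99,"y": -35,"z": 0,"rx": 0,"ry": 0,"rz": 16,"claw": -1},{"x": -143,"y": -50,"z": 0,"rx": 0,"ry": 0,"rz": 24,"claw": -1},{"x": -187,"y": -66,"z": 0,"rx": 0,"ry": 0,"rz": 31,"claw": -1},{"x": -231,"y": -81,"z": 0,"rx": 0,"ry": 0,"rz": 38,"claw": -1},{"x": -275,"y": -97,"z": 0,"rx": 0,"ry": 0,"rz": 46,"claw": -1},{"x": -319,"y": -112,"z": 0,"rx": 0,"ry": 0,"rz": 53,"claw": -1},{"x": -363,"y": -128,"z": 0,"rx": 0,"ry": 0,"rz": 60,"claw": -1},{"x": -407,"y": -143,"z": 0,"rx": 0,"ry": 0,"rz": 68,"claw": -1}]}}

```text
time_s: 43.65
eef_pos: [0.4949, -0.2182, 0.1577]
tcp_rot: [[0.893, 0.45, -0.001], [0.45, -0.893, 0.0], [-0.001, -0.001, -1.0]]
force: [2.0, 0.0, -0.4]
width: 0.0883
```

```bash
python3 m.py "[(0.4615,-0.3565,0.16,5)]"
```

```text
[ 0.4949 -0.2182  0.1577] 43.65 [ 1.9637  0.0159 -0.4308] 0.08833693174288368 v 0.8494806257320241
(0.4615, -0.3565, 0.16, 5) -> xyz [-92.1 108.4  -2.3] r [-0.03  0.04 21.77]
```

Call:
{"method": "step_arm", "body": {"motion": [{"x": -28,"y": 32,"z": 0,"rx": 0,"ry": 0,"rz": 7,"claw": -1},{"x": -55,"y": 64,"z": 0,"rx": 0,"ry": 0,"rz": 14,"claw": -1},{"x": -78,"y": 90,"z": 0,"rx": 0,"ry": 0,"rz": 19,"claw": -1},{"x": -88,"y": 102,"z": 0,"rx": 0,"ry": 0,"rz": 21.5,"claw": -1},{"x": -91,"y": 106,"z": 0,"rx": 0,"ry": 0,"rz": 21.8,"claw": -1},{"x": -91,"y": 106,"z": 0,"rx": 0,"ry": 0,"rz": 21.8,"claw": -1},{"x": -91,"y": 106,"z": 0,"rx": 0,"ry": 0,"rz": 21.8,"claw": -1},{"x": -91,"y": 106,"z": 0,"rx": 0,"ry": 0,"rz": 21.8,"claw": -1},{"x": -91,"y": 106,"z": 0,"rx": 0,"ry": 0,"rz": 21.8,"claw": -1}]}}

```text
time_s: 44.55
eef_pos: [0.4646, -0.3511, 0.1581]
tcp_rot: [[0.995, 0.095, -0.0], [0.095, -0.995, 0.0], [-0.0, -0.0, -1.0]]
force: [-0.3, -0.2, -0.6]
width: 0.0881
```

```bash
python3 m.py "[(0.4615,-0.3565,0.026,5)]"
```

```text
[ 0.4646 -0.3511  0.1581] 44.55 [-0.3464 -0.2359 -0.6185] 0.08814842627200693 v 0.003948010032010209
(0.4615, -0.3565, 0.026, 5) -> xyz [ -3.6   5.2 132.1] r [-0.01  0.    0.46]
```

Call:
{"method": "step_arm", "body": {"motion": [{"x": -2,"y": 3,"z": 15,"rx": 0,"ry": 0,"rz": 0.4,"claw": -1},{"x": -4,"y": 5,"z": 55,"rx": 0,"ry": 0,"rz": 0.4,"claw": -1},{"x": -4,"y": 5,"z": 97,"rx": 0,"ry": 0,"rz": 0.4,"claw": -1},{"x": -4,"y": 5,"z": 124,"rx": 0,"ry": 0,"rz": 0.4,"claw": -1},{"x": -4,"y": 5,"z": 132,"rx": 0,"ry": 0,"rz": 0.4,"claw": -1},{"x": -4,"y": 5,"z": 132,"rx": 0,"ry": 0,"rz": 0.4,"claw": 1},{"x": -4,"y": 5,"z": 132,"rx": 0,"ry": 0,"rz": 0.4,"claw": 1},{"x": -4,"y": 5,"z": 132,"rx": 0,"ry": 0,"rz": 0.4,"claw": 1},{"x": -4,"y": 5,"z": 132,"rx": 0,"ry": 0,"rz": 0.4,"claw": 1},{"x": -4,"y": 5,"z": 132,"rx": 0,"ry": 0,"rz": 0.4,"claw": 1}]}}

```text
time_s: 45.55
eef_pos: [0.462, -0.3588, 0.0281]
tcp_rot: [[0.996, 0.086, 0.003], [0.086, -0.996, -0.003], [0.003, 0.003, -1.0]]
force: [0.5, 0.2, 4.8]
width: 0.0592
```

```bash
python3 m.py "[(0.4724,0.2513,0.14,5.1),(0.4724,0.2513,0.029,5.1)]"
```

```text
[ 0.462  -0.3588  0.0281] 45.55 [0.4544 0.1969 4.8217] 0.05919315965239382 v 0.0021859125501467805
(0.4724, 0.2513, 0.14, 5.1) -> xyz [  63.3 -606.6 -113.4] r [ 0.16 -0.15 -0.15]
(0.4724, 0.2513, 0.029, 5.1) -> xyz [  63.  -606.9   -2.4] r [ 0.16 -0.15 -0.15]
```

Call:
{"method": "step_arm", "body": {"motion": [{"x": 0,"y": 0,"z": -15,"rx": 0,"ry": 0,"rz": 0,"claw": 1},{"x": 0,"y": 0,"z": -50,"rx": 0,"ry": 0,"rz": 0,"claw": 1},{"x": 0,"y": -5,"z": -90,"rx": 0,"ry": 0,"rz": 0,"claw": 1},{"x": 3,"y": -33,"z": -110,"rx": 0,"ry": 0,"rz": 0,"claw": 1},{"x": 8,"y": -78,"z": -114,"rx": 0,"ry": 0,"rz": 0,"claw": 1},{"x": 13,"y": -124,"z": -114,"rx": 0,"ry": 0,"rz": 0,"claw": 1},{"x": 18,"y": -170,"z": -114,"rx": 0,"ry": 0,"rz": 0,"claw": 1},{"x": 22,"y": -216,"z": -114,"rx": 0,"ry": 0,"rz": 0,"claw": 1},{"x": 27,"y": -262,"z": -114,"rx": 0,"ry": 0,"rz": 0,"claw": 1},{"x": 32,"y": -308,"z": -114,"rx": 0,"ry": 0,"rz": 0,"claw": 1}]}}

```text
time_s: 46.55
eef_pos: [0.4653, -0.0462, 0.141]
tcp_rot: [[0.996, 0.086, 0.001], [0.086, -0.996, 0.0], [0.001, 0.0, -1.0]]
force: [0.9, 0.5, -1.7]
width: 0.0595
```

Call:
{"method": "step_arm", "body": {"motion": [{"x": 5,"y": -46,"z": 0,"rx": 0,"ry": 0,"rz": 0,"claw": 1},{"x": 10,"y": -92,"z": 0,"rx": 0,"ry": 0,"rz": 0,"claw": 1},{"x": 14,"y": -138,"z": 0,"rx": 0,"ry": 0,"rz": 0,"claw": 1},{"x": 19,"y": -184,"z": 0,"rx": 0,"ry": 0,"rz": 0,"claw": 1},{"x": 24,"y": -230,"z": 0,"rx": 0,"ry": 0,"rz": 0,"claw": 1},{"x": 28,"y": -268,"z": 0,"rx": 0,"ry": 0,"rz": 0,"claw": 1},{"x": 30,"y": -290,"z": 0,"rx": 0,"ry": 0,"rz": 0,"claw": 1},{"x": 31,"y": -299,"z": 0,"rx": 0,"ry": 0,"rz": 0,"claw": 1},{"x": 31,"y": -299,"z": 0,"rx": 0,"ry": 0,"rz": 0,"claw": 1},{"x": 31,"y": -299,"z": 0,"rx": 0,"ry": 0,"rz": 0,"claw": 1}]}}

```text
time_s: 47.55
eef_pos: [0.4708, 0.2516, 0.1401]
tcp_rot: [[0.996, 0.086, -0.0], [0.086, -0.996, -0.001], [-0.001, 0.001, -1.0]]
force: [-0.0, -0.5, -1.4]
width: 0.0594
```

Call:
{"method": "step_arm", "body": {"motion": [{"x": 0,"y": 0,"z": 0,"rx": 0,"ry": 0,"rz": 0,"claw": 1},{"x": 0,"y": 0,"z": 0,"rx": 0,"ry": 0,"rz": 0,"claw": 1}]}}

```text
time_s: 47.75
eef_pos: [0.4711, 0.2513, 0.1401]
tcp_rot: [[0.996, 0.085, -0.0], [0.085, -0.996, -0.0], [-0.0, 0.0, -1.0]]
force: [0.3, 0.8, -1.5]
width: 0.0593
```

```bash
python3 m.py "[(0.4724,0.2513,0.033,5.1)]"
```

```text
[0.4711 0.2513 0.1401] 47.75 [ 0.3222  0.8353 -1.5034] 0.05930475272897371 v 0.0037010071031965217
(0.4724, 0.2513, 0.033, 5.1) -> xyz [  1.3   0.1 107.1] r [ 0.02  0.01 -0.25]
```

Call:
{"method": "step_arm", "body": {"motion": [{"x": 1,"y": 0,"z": 15,"rx": 0,"ry": 0,"rz": 0,"claw": 1},{"x": 1,"y": 0,"z": 48,"rx": 0,"ry": 0,"rz": 0,"claw": 1},{"x": 1,"y": 0,"z": 80,"rx": 0,"ry": 0,"rz": 0,"claw": 1},{"x": 1,"y": 0,"z": 97,"rx": 0,"ry": 0,"rz": 0,"claw": 1},{"x": 1,"y": 0,"z": 104,"rx": 0,"ry": 0,"rz": 0,"claw": 1},{"x": 1,"y": 0,"z": 107,"rx": 0,"ry": 0,"rz": 0,"claw": 1},{"x": 1,"y": 0,"z": 108.5,"rx": 0,"ry": 0,"rz": 0,"claw": 1},{"x": 1,"y": 0,"z": 109,"rx": 0,"ry": 0,"rz": 0,"claw": 1},{"x": 1,"y": 0,"z": 109,"rx": 0,"ry": 0,"rz": 0,"claw": 1}]}}

```text
time_s: 48.65
eef_pos: [0.4725, 0.2527, 0.0322]
tcp_rot: [[0.996, 0.086, 0.001], [0.086, -0.996, 0.0], [0.001, -0.0, -1.0]]
force: [-2.3, -0.6, 2.2]
width: 0.0592
```

Contact. I'll release and retract to a place where the top camera can see the tray.

Call:
{"method": "step_arm", "body": {"motion": [{"x": 0,"y": 0,"z": 0.5,"rx": 0,"ry": 0,"rz": 0,"claw": -0.8},{"x": 0,"y": 0,"z": 0.5,"rx": 0,"ry": 0,"rz": 0,"claw": -0.8},{"x": 0,"y": 0,"z": 0.5,"rx": 0,"ry": 0,"rz": 0,"claw": -0.8},{"x": 0,"y": 0,"z": -15,"rx": 0,"ry": 0,"rz": 0,"claw": -0.8},{"x": 0,"y": 0,"z": -50,"rx": 0,"ry": 0,"rz": 0,"claw": -0.8},{"x": 0,"y": 0,"z": -90,"rx": 0,"ry": 0,"rz": 0,"claw": -0.8},{"x": 0,"y": 10,"z": -130,"rx": 0,"ry": 0,"rz": 0,"claw": -0.8},{"x": 0,"y": 45,"z": -155,"rx": 0,"ry": 0,"rz": 0,"claw": -0.8},{"x": 0,"y": 90,"z": -165,"rx": 0,"ry": 0,"rz": 0,"claw": -0.8},{"x": 0,"y": 137,"z": -165,"rx": 0,"ry": 0,"rz": 0,"claw": -0.8}]}}

```text
time_s: 49.65
eef_pos: [0.4859, 0.1157, 0.1993]
tcp_rot: [[0.996, 0.088, 0.006], [0.088, -0.996, 0.001], [0.006, -0.001, -1.0]]
force: [0.7, -0.8, -0.4]
width: 0.0793
```

Call:
{"method": "step_arm", "body": {"motion": [{"x": 0,"y": 47,"z": 0,"rx": 0,"ry": 0,"rz": 0,"claw": -0.8},{"x": 0,"y": 94,"z": 0,"rx": 0,"ry": 0,"rz": 0,"claw": -0.8},{"x": 0,"y": 141,"z": 0,"rx": 0,"ry": 0,"rz": 0,"claw": -0.8},{"x": 0,"y": 188,"z": 0,"rx": 0,"ry": 0,"rz": 0,"claw": -0.8},{"x": 0,"y": 230,"z": 0,"rx": 0,"ry": 0,"rz": 0,"claw": -0.8},{"x": 0,"y": 260,"z": 0,"rx": 0,"ry": 0,"rz": 0,"claw": -0.8},{"x": 0,"y": 270,"z": 0,"rx": 0,"ry": 0,"rz": 0,"claw": -0.8},{"x": 0,"y": 270,"z": 0,"rx": 0,"ry": 0,"rz": 0,"claw": -0.8},{"x": 0,"y": 270,"z": 0,"rx": 0,"ry": 0,"rz": 0,"claw": -0.8}]}}

```text
time_s: 50.55
eef_pos: [0.507, -0.152, 0.1959]
tcp_rot: [[0.996, 0.086, -0.0], [0.086, -0.996, 0.001], [-0.0, -0.001, -1.0]]
force: [0.7, -0.1, 0.0]
width: 0.0791
```

```bash
python3 - <<'E'
from h import *
s=monitor.observe();print(s["eef_pos"],s["time_s"],s["width"])
p=vision.grab_frame("top");w=cloud(p);cv2.imwrite("pics/t9.png",p["img"])
yaw=np.radians(5.1);c=np.array([.5342,.2568])*1000;ex=np.array([np.cos(yaw),np.sin(yaw)]);ey=np.array([-ex[1],ex[0]])
for n in ["jar","box","tin","divider","tape","screwdriver"]:
  for d in vision.silhouettes(n,p)[:2]:
    m=d["region"]&np.isfinite(w[...,2]);q=w[m]
    if len(q)<5: continue
    zt=np.percentile(q[:,2],95);t=q[q[:,2]>zt-0.006];r=cv2.minAreaRect(t[:,:2].astype(np.float32)*1000);o=np.array(r[0])-c
    print(n,round(d["confidence"],2),np.round(d["box"]),"ztop",round(zt,4),"ctr",np.round(r[0],1),np.round(r[1],1),round(r[2],1),"tray",np.round([o@ex,o@ey],1))
w*=1000;z=w[...,2];tx=(w[...,:2]-c)@ex;ty=(w[...,:2]-c)@ey
b=(abs(tx)<4)&(abs(ty)>35)&(abs(ty)<118)&(z>20);print("shoulder z",np.percentile(z[b],[5,50,95]))
for k in (-1,1): print(np.median(z[b&(ty*k>60)]))
b=(tx<-127)&(tx>-133)&(abs(ty)<120);print("rim",np.percentile(z[b],[5,50,95]))
p=vision.grab_frame("scene");cv2.imwrite("pics/s9.png",cv2.resize(p["img"][130:280,250:430],None,fx=4,fy=3.9))
E
```

```text
[ 0.507  -0.152   0.1959] 50.55 0.07909538756600733
jar 0.97 [179. 125.  32.  29.] ztop 0.101 ctr [592.6 325.5] [49.  47.7] 85.6 tray [64.3 63.2]
box 0.87 [233. 124.  28.  28.] ztop 0.0849 ctr [604.5 203.2] [42.4 51.8] 5.4 tray [ 65.3 -59.6]
tin 0.98 [102. 187.  36.  25.] ztop 0.0576 ctr [458.8 514.8] [57.7 58.6] 0.1 tray [-52.2 263.7]
tin 0.97 [188. 292.  32.  33.] ztop 0.0571 ctr [223.2 312.5] [58.  57.3] 89.8 tray [-304.8   83.1]
divider 0.95 [213. 156. 103.  15.] ztop 0.0869 ctr [534.2 258.2] [10.  60.5] 6.2 tray [0.1 1.4]
screwdriver 0.76 [322. 151.  16.  77.] ztop 0.0272 ctr [504.4  -6.6] [94.1 22.7] 0.8 tray [ -53.1 -259.7]
shoulder z [24.1805 49.7467 52.9924]
49.76526554159555
49.784675543517565
rim [48.0794 50.5973 53.0817]
```

View pics/t9.png

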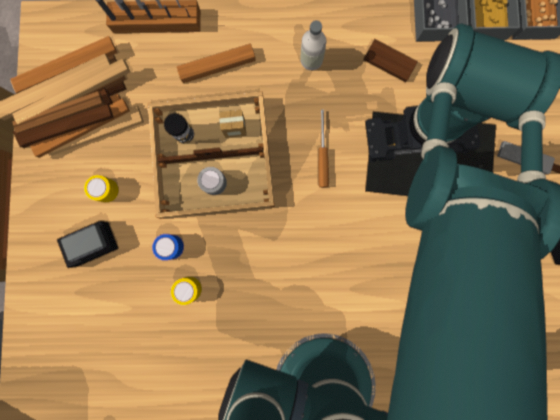

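View pics/s9.png

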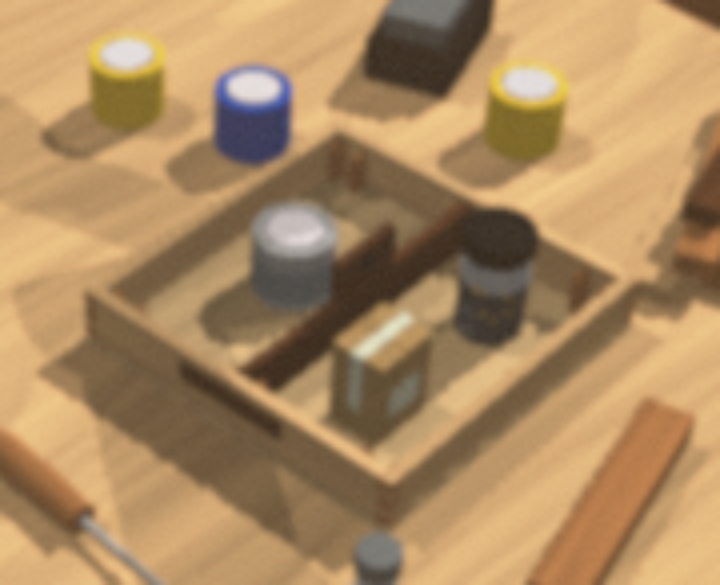

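In the top view the jar (179,127) is behind left, the box (233,122) behind right, the tin (211,181) in front, and the divider is in the middle. All three stand upright in the scene crop. The arm hides the tape in the top view, so I'll check it with the scene camera before handing in.

```bash
python3 - <<'E'
from h import *
p=vision.grab_frame("scene");w=cloud(p);cv2.imwrite("pics/s10.png",p["img"])
for d in vision.silhouettes("tape",p)[:1]:
    q=w[d["region"]];q=q[np.isfinite(q[:,2])];t=q[q[:,2]>0.034];r=cv2.minAreaRect(t[:,:2].astype(np.float32)*1000);print(d["confidence"],d["box"],r)
print(monitor.observe()["time_s"])
E
```

```text
0.5 [337.3, 208.2, 53.0, 46.5] ((551.1295776367188, 251.96173095703125), (51.76249694824219, 224.92166137695312), 7.687455654144287)
51.05
```

View pics/s10.png

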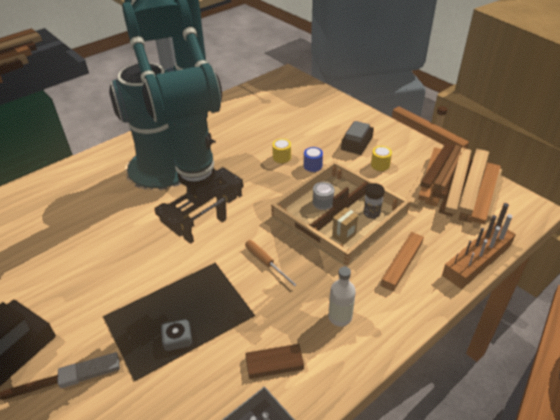

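The tape is at (177,333), the same pixels as at the start. The detector's "tape" hit at (337,208) was false: it landed on the tray. I'm handing in the job.

```bash
python3 - <<'E'
from plant import job
print(job.finish_job())
E
```

```text
the job is handed in; nothing more can be done
None
```

The tray now has two bays, and I handed the job in at about 51 s of the 144 s allowed. I moved the jar, box and tin to the mat, moved the divider from the back grooves to the middle ones, and put all three back upright. The hand-in itself gave no verdict.

**Last checks**
- **Divider:** its shoulders measured z 49.8 mm against the rim's 50.6 mm in the top view. The closer wrist view just after insertion gave 49.6 against 49.7, so it sits fully home in the middle grooves.
- **Jar:** it stands behind the divider on the left, at about (64, 63) mm in the tray frame.
- **Box:** it stands behind the divider on the right, at about (65, -60) mm, square to the tray.
- **Tin:** it stands in front of the divider. I confirmed this by eye only, because the network's two best tin hits in the last frame were both yellow look-alikes.
- **Screwdriver:** it is within about 1 mm of where it started.
- **Tape measure:** it is at the same pixels as at the start, judged by eye. The network missed it in the last two frames, and its one hit was a false one on the tray.

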